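Leak-test a batch of valve modules on the index table

ROBOT

A 6-joint arm with a two-finger parallel gripper is mounted at the origin on the work surface. World frame = base frame: x ahead of the robot, y to its left, z up, the work surface at z = 0. Lengths are in m, angles in rad, forces in N, time in s.
With the tool pointing down it reaches from about 0.35 to 0.975 m from the base axis. Payload 4.9 kg.
Tool frame: the origin (TCP) lies at the very end of the fingers, on their centre line; the grasp point (between the pads) lies ctrl.grip_point_offset behind it (ctrl.grip_point_offset is the distance from the TCP to the grasp point, in m); z points along the fingers, y is the direction in which the jaws open and shut (so a half turn about z gives the same grasp; the last joint's range is limited). The gripper opens to 85 mm and grips with 20 to 120 N. Pads are 22 mm wide; open, the fingers measure 114 mm over their backs; the gripper's body (76 mm by 85 mm) begins 54 mm behind the grasp point. The pads swing forward as they close: fully open they stand 13 mm farther back than shut.
Start: joints at [1.119, 0.053, 1.613, -0, 1.476, -0.119], TCP at [0.204, 0.591, 0.231] pointing down, gripper open.
Joint ranges: [-3.01, 3.01], [-1.01, 2.22], [0.06, 2.58], [-1.02, 4.17], [0.09, 2.62], [-3.14, 3.14]. Speed limits (rad/s): [2.57, 2.57, 3.14, 3.14, 3.14, 3.14].

INTERFACE

Orientations are given as a rotation vector (axis times angle).
In Python, from station import ctrl gives the robot as it stands. The module is installed in compiled form; this text tells all that it offers.
- The arm moves only by the shell command python3 -m creep 'ROWS' [FORCE]. ROWS is JSON, a list of rows, each a list of 5 numbers: the closure in counts, from 0 (fully open) to 255 (shut), then the shift along the tool's x, y, z in mm, then the turn about the tool's z in rad. A call has 1 to 12 rows; each row is the pose to reach, as a shift and turn from the pose commanded when the call began, along the tool's axes at that moment; what a row does not reach only later rows make up. A row lasts 1/12 s, in which the tool goes at most 41.7 mm and 7.16 degrees, less where a joint would pass 70% of its speed; a pose out of reach is approached as far as the arm can. A call with a gripper value outside its range is refused whole. The fingers move at their own pace and stop on an object; FORCE is the grip in N (left out, the last holds). Time passes only in rows, so rows that repeat a pose let the fingers close. It gives the time, the measured TCP pose, the force and the opening at its end, in the units of the state.
- ctrl.get_obs(): the state, without advancing time (a new reading comes with each control period).
- ctrl.get_image(name): name is "side" or "top" or "wrist"; returns the picture (400x640x3 uint8, red, green, blue); there is no depth.
- ctrl.calibration(name): a dict with "fx", "fy", "cx", "cy" (pixels), "k1" (the pictures are not rectified: a ray, as slopes to the right and down, at radius r is drawn at 1 + k1 r^2 times it, then the intrinsics apply), "R" (3x3) and "t" (3): a world point X has camera coordinates R X + t. Camera axes: x right, y down, z forward; pixel columns grow to the right and rows downward; lengths in m; the calibration is good to about 2 mm. A picture is of the moment at which its call begins: read the wrist's pose just before it. calibration takes no time and is no camera call; for the wrist camera it gives the pose at the moment of the call.
- ctrl.finish_job(): hands the job in, once; it reports no verdict.
Trained networks look in the newest picture that a camera, given by its name, has taken for a name from the list of things; names that differ only in an ending like _2 or _b are one class to them, and where a whole thing is asked for, a point or a joint stands for the part that bears it (a point fixed in the world has none). Each returns a list of dicts, best first, with "conf" (0 to 1); they miss things now and then, are a little off and sometimes report something else, mostly with a low value. They report only what shows in the picture. A call takes as long as a camera call. They do not tell look-alikes from the thing itself.
- ctrl.boxes_of(camera, label): "rect" ([left, top, width, height] in pixels, round what is visible of it).
- ctrl.outline_of(camera, label): "mask" (400x640 bool, what is visible of it) and "rect" ([left, top, width, height] in pixels, round what is visible of it).
The state is a dict: "t": time; "q": joint angles; "dq": joint speeds; "effort": joint torques, N m; "tool_pos": TCP position; "tool_rot": TCP orientation; "contact_force": force on the tool from outside, world axes, zero at the start; "wrist_torque": the same for the moment, N m; "opening": finger opening in m.
Only numpy, scipy, OpenCV 4.12 (cv2) and the standard library are available. Lean on these libraries where they do the work, as an engineer would, in place of code of your own. Each camera call takes 0.05 s, during which the arm holds its last target. There are 200 camera calls.

TASK

Stand every white valve module that is on the bench in a pocket of the index table's nest, then push the table anticlockwise by its posts one click, to the test position. Press the test button until the trip lever drops, lift the lever back up so that it stays, push the table on one more click to the unloading position, and set all the modules down upright in the steel tray; if a module gets knocked out of its pocket, put it back before going on. Leave the bowl, bottle and carton alone.

Things in the scene. Friction and masses are not known exactly. Their poses are not given: they have to be found in the camera images.
- module1_c (a point): centre of a white plastic valve module (may be absent): an upright block 56 long (its x) x 36 wide (its y) x 60 high (its z), 0.2 kg, slightly rounded edges, with a heavy aluminium foot (its lowest 20 mm) under the white plastic body; the centre is 30 mm above its underside. All modules are alike. Stands loose on the bench at the start.
- module2_c (a point): centre of a white plastic valve module (may be absent): an upright block 56 long (its x) x 36 wide (its y) x 60 high (its z), 0.2 kg, slightly rounded edges, with a heavy aluminium foot (its lowest 20 mm) under the white plastic body; the centre is 30 mm above its underside. All modules are alike. Stands loose on the bench at the start.
- module3_c (a point): centre of a white plastic valve module (may be absent): an upright block 56 long (its x) x 36 wide (its y) x 60 high (its z), 0.2 kg, slightly rounded edges, with a heavy aluminium foot (its lowest 20 mm) under the white plastic body; the centre is 30 mm above its underside. All modules are alike. Stands loose on the bench at the start.
- pocket0 (a point): centre of the floor (= disc top) of one of the three open pockets of the black nest block on the index table. Inside 60 mm along its x (radial) and 40 mm along its y; walls 3 mm thick, 14 mm high at the two radial ends, 26 mm high along the sides; pockets 43 mm apart along y. A module fits with 2 mm to spare on each side, its length along the pocket's x, either way round. Turns with the disc.
- pocket1 (a point): centre of the floor (= disc top) of one of the three open pockets of the black nest block on the index table. Inside 60 mm along its x (radial) and 40 mm along its y; walls 3 mm thick, 14 mm high at the two radial ends, 26 mm high along the sides; pockets 43 mm apart along y. A module fits with 2 mm to spare on each side, its length along the pocket's x, either way round. Turns with the disc.
- pocket2 (a point): centre of the floor (= disc top) of one of the three open pockets of the black nest block on the index table. Inside 60 mm along its x (radial) and 40 mm along its y; walls 3 mm thick, 14 mm high at the two radial ends, 26 mm high along the sides; pockets 43 mm apart along y. A module fits with 2 mm to spare on each side, its length along the pocket's x, either way round. Turns with the disc.
- dial_axis (a point): centre of the top face of the index table's aluminium disc (300 mm diameter, top 50 mm above the bench), on its vertical axis. Turns with the disc; the pocket centres lie 85 mm from the axis on its -x side.
- post0 (a point): centre of the top end of one of the four steel push posts on the disc: 18 mm diameter, 85 mm high above the disc, 135 mm from the axis, midway between the stations (at 45, 135, 225 and 315 degrees in the disc's frame). The table is turned by pushing any post sideways. Turns with the disc.
- post1 (a point): centre of the top end of one of the four steel push posts on the disc: 18 mm diameter, 85 mm high above the disc, 135 mm from the axis, midway between the stations (at 45, 135, 225 and 315 degrees in the disc's frame). The table is turned by pushing any post sideways. Turns with the disc.
- post2 (a point): centre of the top end of one of the four steel push posts on the disc: 18 mm diameter, 85 mm high above the disc, 135 mm from the axis, midway between the stations (at 45, 135, 225 and 315 degrees in the disc's frame). The table is turned by pushing any post sideways. Turns with the disc.
- post3 (a point): centre of the top end of one of the four steel push posts on the disc: 18 mm diameter, 85 mm high above the disc, 135 mm from the axis, midway between the stations (at 45, 135, 225 and 315 degrees in the disc's frame). The table is turned by pushing any post sideways. Turns with the disc.
- dial (a joint): angle of the index table, rad, growing anticlockwise seen from above. 0 = loading position (nest block nearest the robot, as at the start), pi/2 = test position (nest at the robot's right), pi = unloading position (nest on the far side). Spring detents hold it at each quarter turn: pushing needs 4 to 7 N at a post; past the half-way hump it pulls itself into the next detent, and it comes back if let go before that. Stops block it a little below 0 and at 3.4.
- button_top (a point): centre of the top face of the test button, a round grey cap of 36 mm diameter on the higher part of the tester's grey cabinet, top about 152 mm above the bench. It presses straight down 8 mm (5 N fully down) and springs back.
- test_button (a joint): travel of the test button, m: 0 = out, 0.008 = fully down. Held down beyond about 0.005 it trips the lever, which then takes about half a second to fall; keep it down until the lever has fallen.
- trip_lever (a joint): angle of the trip lever, rad: 0 = up (leaning 0.15 rad back beyond the vertical against its stop, stays by its own weight), 1.45 = dropped (nearly level, pointing out from the tester's front). Light (40 g), no spring: let go beyond 0.15 it falls down again.
- lever_grip (a point): point on the trip lever's black cross bar at which to hold it: round bar of 12 mm diameter along this point's y, 75 mm long, sticking out to one side (+y) of the lever's 10 mm arm; the point is 45 mm out from the arm and 85 mm from the hinge axis. Its frame turns with the lever.
- lever_hinge (a point): point on the trip lever's level hinge axis in line with lever_grip, 107 mm above the bench. Fixed to the tester: its y runs along the hinge axis, its -x is the tester's front, towards which the lever drops; the cabinet's front face lies 15 mm before (-x) the axis, its 135 mm high rear part begins 40 mm behind (+x) it; the front part is 88 mm high.
- tray_in (a point): centre of the inner floor of the shallow steel tray, 4 mm above the bench: inside 202 mm along its x and 122 mm along its y, rim 16 mm above the bench and 4 mm thick. Fixed in place during the job.
- dish: bystander, leave alone: small glass bowl, 72 mm wide, 40 mm high; origin at the centre of its underside.
- bottle: bystander, leave alone: white plastic bottle, 60 mm wide, 160 mm high; origin at the centre of its underside.
- carton: bystander, leave alone: closed cardboard carton, 80 x 160 x 50 mm high; origin at the centre of its underside.
Things that resemble listed ones, but are neither listed nor needed, are in the scene too. What is shaped like the part that bears button_top but red is not meant.

How it is judged:
By the outcome, as a careful person would: the job done as asked, in the order asked, and still so for the second after the job is handed in, with the robot touching nothing.
Of module1, module2, module3 only 2 to 3 are there at a start; the rules pass over those that are not, and their reading is None.
At some moment in a run one of module1, module2, module3 may be knocked a few centimetres aside while the robot is not near it.
Once in a run the grip may slacken for a moment while it holds something.
It also fails if it takes over 210 s, if anything falls off the work surface, if the arm or the gripper's body presses on something with over 40 N, if the wrist force passes 120 N, or if a joint passes its speed limit or range.

## Working session

There is one attempt and no reset: what is moved stays moved. The work goes in short steps, Python scripts to look and compute and a shell command to move; the robot and the scene stay as the last step left them, time stands still between calls to the robot, and variables do not carry over. Pictures are saved under pics/ and viewed, about 12 in all and at most 16, crops included, and the job is handed in when it is done.

```bash
mkdir -p pics
cat > h.py <<'E'
import numpy as np, cv2
from station import ctrl
from scipy.spatial.transform import Rotation as R
def px(cam,P):
    c=ctrl.calibration(cam);X=np.array(c['R'])@np.array(P,float)+np.array(c['t']);s=X[:2]/X[2]
    s=s*(1+c['k1']*(s@s));return np.array([c['fx']*s[0]+c['cx'],c['fy']*s[1]+c['cy']])
def at(cam,u,v,z,c=None):
    c=c or ctrl.calibration(cam);d=np.array([(u-c['cx'])/c['fx'],(v-c['cy'])/c['fy']]);s=d.copy()
    for _ in range(20): s=d/(1+c['k1']*(s@s))
    Rm=np.array(c['R']);o=-Rm.T@np.array(c['t']);r=Rm.T@np.array([s[0],s[1],1]);return o+r*(z-o[2])/r[2]
def save(cam,name,box=None,scale=1):
    im=ctrl.get_image(cam)
    if box: im=im[box[1]:box[1]+box[3],box[0]:box[0]+box[2]]
    im=cv2.resize(im,None,fx=scale,fy=scale,interpolation=cv2.INTER_CUBIC)
    cv2.imwrite('pics/'+name,im[:,:,::-1])
def pose():
    o=ctrl.get_obs();return np.array(o['tool_pos']),R.from_rotvec(o['tool_rot']).as_matrix()
def rel(target):
    p,M=pose();return np.round(M.T@(np.array(target)-p)*1000,1)
E
python3 - <<'E'
from h import *
a=ctrl.get_image('top');b=ctrl.get_image('side')
cv2.imwrite('pics/t0.png',a[:,:,::-1]);cv2.imwrite('pics/s0.png',b[:,:,::-1])
print(pose(),ctrl.grip_point_offset)
for c in('top','side'):
    k=ctrl.calibration(c);print(c,-np.array(k['R']).T@k['t'],k['fx'])
for l in('module1_c','button_top','lever_grip','post0','pocket0','dial_axis','tray_in','dish','bottle','carton'):
    for c in('top','side'):
        try: print(l,c,[(np.round(d['rect']).tolist(),round(d['conf'],2)) for d in ctrl.boxes_of(c,l)[:5]])
        except Exception as e: print(l,c,e)
E
```

```text
(array([0.20392054, 0.59019714, 0.23017248]), array([[-9.45140121e-01,  3.26664166e-01, -8.20556869e-04],
       [ 3.26665123e-01,  9.45138619e-01, -1.69942199e-03],
       [ 2.20399717e-04, -1.87423922e-03, -9.99998219e-01]])) 0.0187
top [0.37129055 0.05182658 1.73650117] 485.93888550354586
side [0.51714988 1.15175689 0.90967313] 387.10740920986206
module1_c top [([240.0, 252.0, 16.0, 21.0], 0.61), ([414.0, 155.0, 19.0, 20.0], 0.42)]
module1_c side [([381.0, 267.0, 22.0, 27.0], 0.62)]
button_top top [([217.0, 191.0, 16.0, 8.0], 0.66), ([152.0, 189.0, 14.0, 8.0], 0.65), ([240.0, 254.0, 16.0, 18.0], 0.36)]
button_top side [([298.0, 326.0, 20.0, 13.0], 0.57), ([309.0, 263.0, 15.0, 11.0], 0.56)]
lever_grip top [([238.0, 191.0, 10.0, 22.0], 0.47), ([214.0, 176.0, 45.0, 43.0], 0.33)]
lever_grip side [([307.0, 295.0, 36.0, 22.0], 0.77), ([313.0, 235.0, 29.0, 24.0], 0.44)]
post0 top [([300.0, 165.0, 88.0, 85.0], 0.68), ([240.0, 252.0, 17.0, 20.0], 0.62)]
post0 side [([294.0, 174.0, 78.0, 61.0], 0.83)]
pocket0 top [([303.0, 164.0, 84.0, 88.0], 0.91)]
pocket0 side [([290.0, 171.0, 82.0, 65.0], 0.93), ([314.0, 236.0, 28.0, 20.0], 0.43)]
dial_axis top [([300.0, 164.0, 87.0, 85.0], 0.68), ([214.0, 176.0, 45.0, 42.0], 0.47)]
dial_axis side [([297.0, 176.0, 77.0, 58.0], 0.98)]
tray_in top [([413.0, 155.0, 19.0, 22.0], 0.69), ([398.0, 190.0, 42.0, 58.0], 0.6)]
tray_in side [([317.0, 171.0, 52.0, 17.0], 0.68)]
dish top [([413.0, 154.0, 21.0, 22.0], 0.57)]
dish side [([296.0, 171.0, 15.0, 10.0], 0.67), ([365.0, 252.0, 24.0, 17.0], 0.65), ([291.0, 174.0, 83.0, 63.0], 0.47)]
bottle top [([267.0, 150.0, 18.0, 20.0], 0.67)]
bottle side [([265.0, 223.0, 18.0, 43.0], 0.66)]
carton top [([326.0, 133.0, 45.0, 29.0], 0.63)]
carton side [([260.0, 195.0, 32.0, 35.0], 0.95)]
```

Run:
```python
import cv2
a=cv2.imread('pics/t0.png')[110:310,120:460];b=cv2.imread('pics/s0.png')[150:360,210:450]
cv2.imwrite('pics/t0c.png',cv2.resize(a,None,fx=2.35,fy=2.35,interpolation=cv2.INTER_CUBIC))
cv2.imwrite('pics/s0c.png',cv2.resize(b,None,fx=2.8,fy=2.8,interpolation=cv2.INTER_CUBIC))
```

```text
(no output)
```

View pics/t0c.png

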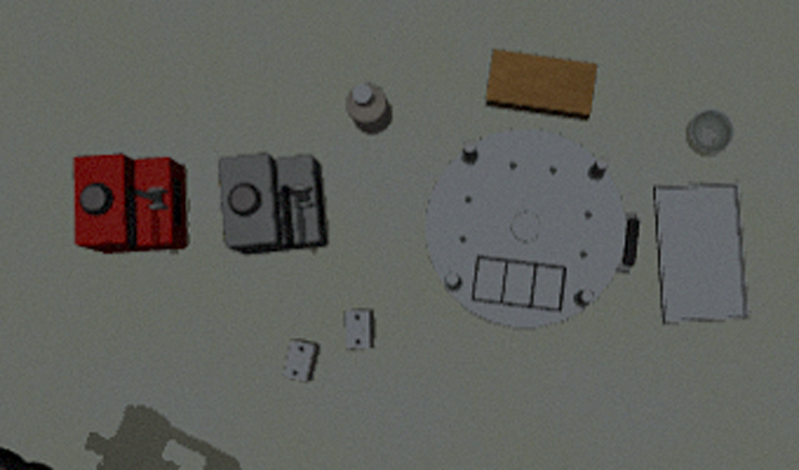

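View pics/s0c.png

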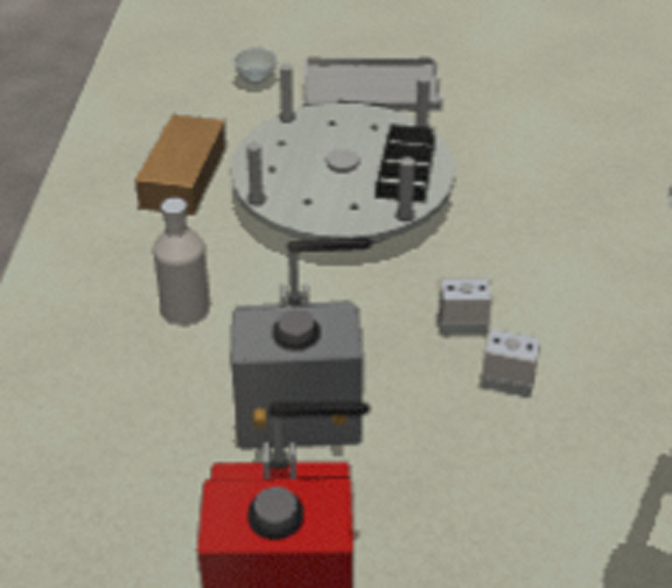

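Both views show two white modules, at top-image full pixels (272,250) and (248,264). There are two testers. The red one, with its button at (161,194), is the decoy. The grey one, with its button at (224,195), is the one I need, and its lever is up. The nest is nearest the robot on the disc, the tray is on the right, and the bottle, carton and bowl are around it.

Run:
```python
from h import *
f=lambda n,x,y,z:print(n,np.round(at('top',120+x/2.35,110+y/2.35,z),4))
f('disc',526,227,.05)
for a in[(474,256),(566,265),(560,311),(472,301)]: f('nestcorner',*a,.07)
for a in[(468,149),(599,165),(451,280),(587,293)]: f('post top',*a,.135)
for a in[(346,310),(374,309),(374,346),(347,349)]: f('modA top',*a,.06)
for a in[(292,340),(320,345),(310,382),(283,377)]: f('modB top',*a,.06)
for a in[(653,186),(736,184),(746,318),(664,323)]: f('tray',*a,.016)
f('button',244,199,.152)
f('barend',300,190,.19)
f('bottle',363,93,.16);f('dish',710,133,.04)
for n,u,v in[('A',465,286),('B',512,340)]: print(n,at('side',210+u/2.8,150+v/2.8,.06))
print('btn side',at('side',210+297/2.8,150+328/2.8,.152))
print('bar side ends',at('side',210+292/2.8,150+245/2.8,.191),at('side',210+368/2.8,150+242/2.8,.191))
```

```text
disc [ 0.5577 -0.0149  0.05  ]
nestcorner [0.513  0.0624 0.07  ]
nestcorner [ 0.4993 -0.0722  0.07  ]
nestcorner [ 0.4322 -0.0627  0.07  ]
nestcorner [0.4472 0.0655 0.07  ]
post top [0.6602 0.0702 0.135 ]
post top [ 0.6366 -0.1162  0.135 ]
post top [0.4738 0.0943 0.135 ]
post top [ 0.4548 -0.0964  0.135 ]
modA top [0.435  0.2503 0.06  ]
modA top [0.4364 0.2092 0.06  ]
modA top [0.3824 0.2088 0.06  ]
modA top [0.3781 0.2483 0.06  ]
modB top [0.3912 0.3291 0.06  ]
modB top [0.384  0.2879 0.06  ]
modB top [0.3303 0.3019 0.06  ]
modB top [0.3375 0.3416 0.06  ]
tray [ 0.6237 -0.2108  0.016 ]
tray [ 0.6265 -0.3388  0.016 ]
tray [ 0.4218 -0.3479  0.016 ]
tray [ 0.4152 -0.223   0.016 ]
button [0.5871 0.3849 0.152 ]
barend [0.5941 0.2999 0.19  ]
bottle [0.7366 0.2181 0.16  ]
dish [ 0.7013 -0.2961  0.04  ]
A [0.40987605 0.2317411  0.06      ]
B [0.36355148 0.31535454 0.06      ]
btn side [0.58832191 0.39826709 0.152     ]
bar side ends [0.59808394 0.32003134 0.191     ] [0.52130751 0.31212781 0.191     ]
```

```bash
python3 -m creep '[[0,-280,-242,-70,1.238],[0,-280,-242,-70,1.238],[0,-280,-242,-70,1.238],[0,-280,-242,-70,1.238],[0,-280,-242,-70,1.238],[0,-280,-242,-70,1.238],[0,-280,-242,-70,1.238],[0,-280,-242,-70,1.238],[0,-280,-242,-70,1.238],[0,-280,-242,-70,1.238],[0,-280,-242,-70,1.238],[0,-280,-242,-70,1.238]]' 40
python3 - <<'E'
from h import *
print(np.round(pose()[1],3), ctrl.get_obs()['q'])
save('wrist','w1.png')
for d in ctrl.outline_of('wrist','module1_c'):
    m=d['mask'].astype(np.uint8);print(d['rect'],d['conf'],m.sum())
    r=cv2.minAreaRect(cv2.findNonZero(m));print(r,[np.round(at('wrist',*p,.06),4) for p in cv2.boxPoints(r)],at('wrist',*r[0],.06))
E
```

```text
t: 2.1
tool_pos: [0.3898, 0.2704, 0.3014]
tool_rot: [-2.219, -2.223, -0.001]
contact_force: [0.3, -0.2, -0.2]
opening: 0.0851
[[-0.002  1.     0.   ]
 [ 1.     0.002  0.   ]
 [ 0.     0.    -1.   ]] [ 4.49059538e-01 -3.49957980e-01  1.85866675e+00  4.23299562e-04
  1.63262302e+00  4.47124177e-01]
[264.4, 98.4, 54.3, 44.1] 0.8 1713
((292.32354736328125, 120.20589447021484), (51.17501449584961, 34.68259048461914), 14.03624439239502) [array([0.3292, 0.3096, 0.06  ]), array([0.3396, 0.3447, 0.06  ]), array([0.3922, 0.3321, 0.06  ]), array([0.3832, 0.2964, 0.06  ])] [0.36097726 0.32099551 0.06      ]
```

View pics/w1.png

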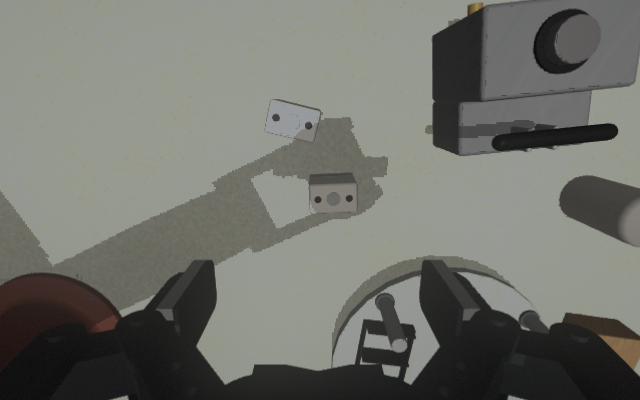

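The wrist picture shows module B at about (293,119) and module A's top face at (311..357, 187..213). The grey tester is upper right and no third module is in view.

Run:
```python
from h import *
A=[at('wrist',*p,.06) for p in[(310,187),(356,186),(357,212),(311,214)]]
print(np.round(A,4),np.mean(A,0)); print(rel([*np.mean(A,0)[:2],.15]))
B=[at('wrist',*p,.06) for p in[(270,99.5),(321,111),(315,139),(265,127)]]
print(np.round(B,4),np.mean(B,0)); 
print(px('wrist',[0.473,0,.05]))
a=ctrl.get_image('side');cv2.imwrite('pics/s1.png',a[:,:,::-1])
```

```text
[[0.3798 0.2469 0.06  ]
 [0.4321 0.2483 0.06  ]
 [0.4344 0.2171 0.06  ]
 [0.3809 0.2145 0.06  ]] [0.40678034 0.23170931 0.06      ]
[-39.5  17.6 150.9]
[[0.3377 0.3423 0.06  ]
 [0.3918 0.3307 0.06  ]
 [0.3854 0.301  0.06  ]
 [0.3312 0.3137 0.06  ]] [0.36154867 0.3219374  0.06      ]
[378.93231037 360.84958302]
```

View pics/s1.png

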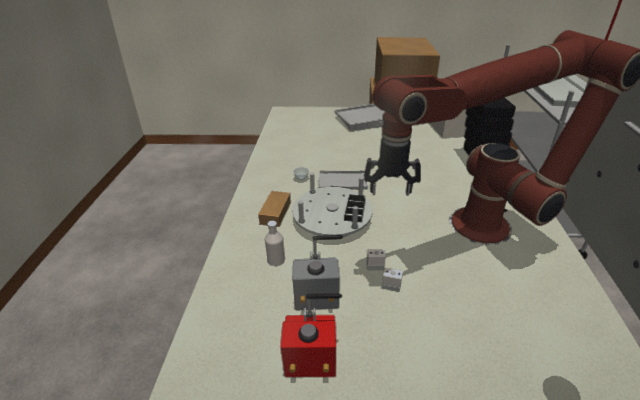

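The side picture shows exactly two modules, at (375,258) and (393,279). There is also a second tray farther right at (360,117), which I'll check before unloading. Next I grasp module A along its length.

```bash
python3 -m creep '[[0,-39.5,17.5,0,0],[0,-39.5,17.5,0,0],[0,-39.5,17.5,180,0],[0,-39.5,17.5,180,0],[0,-39.5,17.5,180,0],[0,-39.5,17.5,180,0],[0,-39.5,17.5,180,0],[0,-39.5,17.5,220,0],[0,-39.5,17.5,250,0],[0,-39.5,17.5,274,0],[0,-39.5,17.5,274,0],[0,-39.5,17.5,274,0]]' 40
python3 -m creep '[[90,0,0,0,0],[140,0,0,0,0],[180,0,0,0,0],[200,0,0,0,0],[255,0,0,0,0],[255,0,0,0,0],[255,0,0,0,0],[255,0,0,0,0],[255,0,0,0,0],[255,0,0,0,0]]' 60
python3 -m creep '[[255,0,0,-30,0],[255,0,0,-70,0],[255,0,0,-110,0],[255,0,0,-150,0],[255,0,0,-190,0],[255,0,0,-220,0],[255,0,0,-220,0],[255,0,0,-220,0]]'
python3 - <<'E'
from h import *
save('wrist','w2.png')
for a in ['pocket0','post0']:
  for d in ctrl.boxes_of('wrist',a): print(a,d)
E
```

```text
t: 3.25
tool_pos: [0.4056, 0.2313, 0.026]
tool_rot: [-2.218, -2.223, 0.006]
contact_force: [0.2, -0.0, 0.6]
opening: 0.0854
t: 4.08
tool_pos: [0.4095, 0.232, 0.0301]
tool_rot: [2.22, 2.22, 0.008]
contact_force: [-0.2, 0.8, 6.4]
opening: 0.055
t: 4.75
tool_pos: [0.4083, 0.2314, 0.2503]
tool_rot: [2.22, 2.22, 0.008]
contact_force: [-0.3, -0.1, -1.9]
opening: 0.0555
pocket0 {'rect': [318.8, 256.1, 294.5, 141.7], 'conf': 0.88}
post0 {'rect': [318.5, 254.4, 290.3, 145.6], 'conf': 0.74}
```

View pics/w2.png

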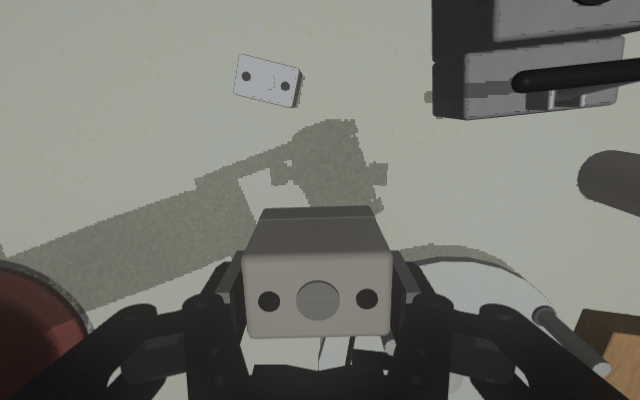

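```bash
python3 -m creep '[[255,-400,65,-40,0.1],[255,-400,65,-40,0.1],[255,-400,65,-40,0.1],[255,-400,65,-40,0.1],[255,-400,65,-40,0.1],[255,-400,65,-40,0.1],[255,-400,65,-40,0.1],[255,-400,65,-40,0.1],[255,-400,65,-40,0.1],[255,-400,65,-40,0.1],[255,-400,65,-40,0.1],[255,-400,65,-40,0.1]]'
python3 - <<'E'
from h import *
print(np.round(pose()[1],3))
save('wrist','w3.png')
E
```

```text
t: 5.9
tool_pos: [0.4714, -0.1701, 0.2847]
tool_rot: [-2.33, -2.101, 0.002]
contact_force: [-0.7, 0.3, -2.2]
opening: 0.0553
[[ 0.103  0.995 -0.004]
 [ 0.995 -0.103  0.003]
 [ 0.002 -0.004 -1.   ]]
```

View pics/w3.png

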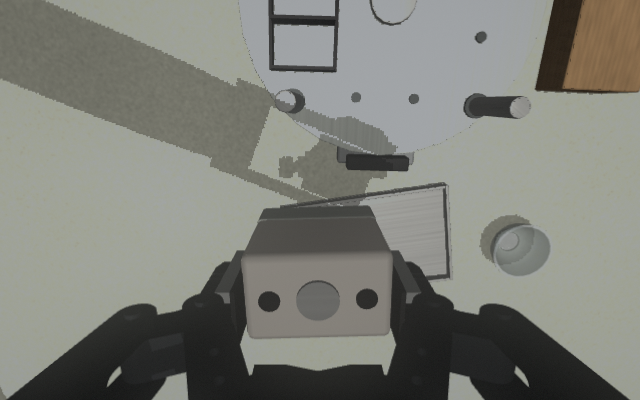

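The wrist picture shows the nest's near pocket at (272..337, 20..72), cut off at the top. I shift 100 mm to see all of it.

```bash
python3 -m creep '[[255,40,0,0,0],[255,80,0,0,0],[255,100,0,0,0],[255,100,0,0,0],[255,100,0,0,0]]'
python3 - <<'E'
from h import *
print(np.round(pose()[1],3))
save('wrist','w4.png',(200,0,320,210),2.5)
import json
c=ctrl.calibration('wrist');json.dump({k:np.array(v).tolist() for k,v in c.items()},open('c4.json','w'))
E
```

```text
t: 6.37
tool_pos: [0.4816, -0.0673, 0.2862]
tool_rot: [-2.324, -2.112, 0.002]
contact_force: [-0.1, -0.3, -1.6]
opening: 0.0552
[[ 0.095  0.995 -0.002]
 [ 0.995 -0.095  0.   ]
 [ 0.    -0.002 -1.   ]]
```

View pics/w4.png

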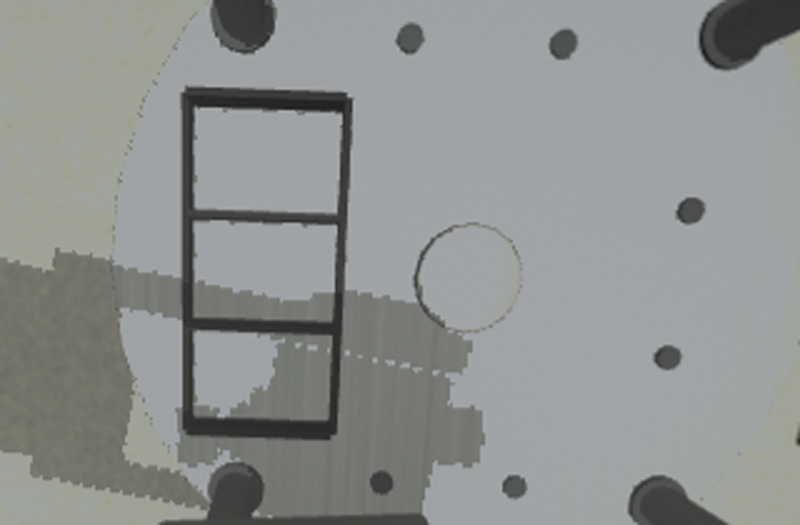

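Run:
```python
from h import *
import json
from scipy.optimize import least_squares
c=json.load(open('c4.json'));g=lambda x,y,z:at('w',200+x/2.5,y/2.5,z,c)
print('cam',-np.array(c['R']).T@c['t'],np.array(c['R'])[2])
P=np.array([g(*p,.076) for p in[(183,88),(352,95),(184,432),(334,437)]]);print(np.round(P,4))
M=np.array([[-.033,.066],[.033,.066],[-.033,-.066],[.033,-.066]])
f=lambda q:((M@np.array([[np.cos(q[2]),np.sin(q[2])],[-np.sin(q[2]),np.cos(q[2])]])+q[:2])-P[:,:2]).ravel()
r=least_squares(f,[.47,0,-.1]);q=r.x;print(q,np.round(r.fun*1000,1))
print('floor corners',[np.round(g(*p,.05),4) for p in[(192,421),(331,421),(194,108),(342,110)]])
print('hub',g(468,278,.05), 'expected axis',q[:2]+.085*np.array([np.cos(q[2]),np.sin(q[2])]))
print('posts base',[np.round(g(*p,.05),4) for p in[(246,20),(733,35),(236,490),(658,505)]])
for s in(-1,0,1): print(s,q[:2]+.043*s*np.array([-np.sin(q[2]),np.cos(q[2])]))
```

```text
cam [0.48841708 0.0031269  0.42888205] [-0.0293999  -0.28218904 -0.95890823]
[[ 0.4524  0.0637  0.076 ]
 [ 0.5147  0.0552  0.076 ]
 [ 0.4354 -0.0652  0.076 ]
 [ 0.497  -0.0734  0.076 ]]
[ 0.47487631 -0.00493346 -0.13389686] [-1.4  1.2  1.7  0.9 -2.  -0.7  1.7 -1.4]
floor corners [array([ 0.4357, -0.0657,  0.05  ]), array([ 0.497 , -0.0717,  0.05  ]), array([0.4532, 0.0605, 0.05  ]), array([0.5122, 0.0539, 0.05  ])]
hub [ 0.55984697 -0.01628799  0.05      ] expected axis [ 0.55911549 -0.01628072]
posts base [array([0.4775, 0.0898, 0.05  ]), array([0.6667, 0.0656, 0.05  ]), array([ 0.4514, -0.0991,  0.05  ]), array([ 0.6417, -0.1249,  0.05  ])]
-1 [ 0.46913593 -0.04754858]
0 [ 0.47487631 -0.00493346]
1 [0.48061669 0.03768165]
```

```bash
cat >> h.py <<'E'
def held(corners=[(243,252),(391,252),(391,337),(246,338)],dz=.030):
    p,M=pose();P=np.array([at('wrist',*q,p[2]+dz) for q in corners])
    return np.round((P-p)@M*1000,1)
def go(xy,z,yaw,off=(0,0)):  # yaw: direction of tool y in world; returns row shift in tool mm & turn
    p,M=pose();th=np.arctan2(M[1,1],M[0,1]);turn=-((yaw-th+np.pi)%(2*np.pi)-np.pi)
    y=np.array([np.cos(yaw),np.sin(yaw)]);x=np.array([-y[1],y[0]])  # tool x = z down => x = rot90(y)
    t=np.array(xy)-off[0]*x-off[1]*y
    return rel([*t,z]),round(turn,3)
E
python3 - <<'E'
from h import *
H=held();print(H,H.mean(0),pose())
print(go([.4691,-.0475],.15,-.134), go([.4691,-.0475],.15,-.134,H.mean(0)[:2]/1000))
E
```

```text
[[ 19.8 -26.8 -30. ]
 [ 19.8  25.5 -30. ]
 [-15.5  27.5 -30. ]
 [-16.  -27.9 -30. ]] [  2.025  -0.425 -30.   ] (array([ 0.48167355, -0.06821918,  0.286384  ]), array([[ 9.71062492e-02,  9.95273016e-01, -1.41403485e-03],
       [ 9.95274018e-01, -9.71062480e-02,  6.96675131e-05],
       [-6.79734227e-05, -1.41411730e-03, -9.99998998e-01]]))
(array([ 19.4, -14.3, 136.4]), np.float64(0.037)) (array([ 17.4, -14. , 136.4]), np.float64(0.037))
```

```bash
python3 -m creep '[[255,18.5,-14,0,0.037],[255,18.5,-14,40,0.037],[255,18.5,-14,80,0.037],[255,18.5,-14,120,0.037],[255,18.5,-14,150,0.037],[255,18.5,-14,165,0.037],[255,18.5,-14,165,0.037],[255,18.5,-14,165,0.037]]'
python3 - <<'E'
from h import *
print(go([.4691,-.0475],.081,-.134,(.001,0)))
save('wrist','w5.png',(200,150,320,240),2.5)
E
python3 -m creep '[[255,0,0,10,0],[255,0,0,16,0],[255,0,0,22,0],[255,0,0,28,0],[255,0,0,28,0]]'
```

```text
t: 7.08
tool_pos: [0.4693, -0.05, 0.1214]
tool_rot: [-2.368, -2.062, 0.002]
contact_force: [0.0, 0.3, -1.0]
opening: 0.055
(array([ 1.4, -0.4, 40.4]), np.float64(-0.004))
t: 7.55
tool_pos: [0.4767, -0.0516, 0.1021]
tool_rot: [2.357, 2.056, 0.013]
contact_force: [-1.0, 1.2, 21.1]
opening: 0.0554
```

View pics/w5.png

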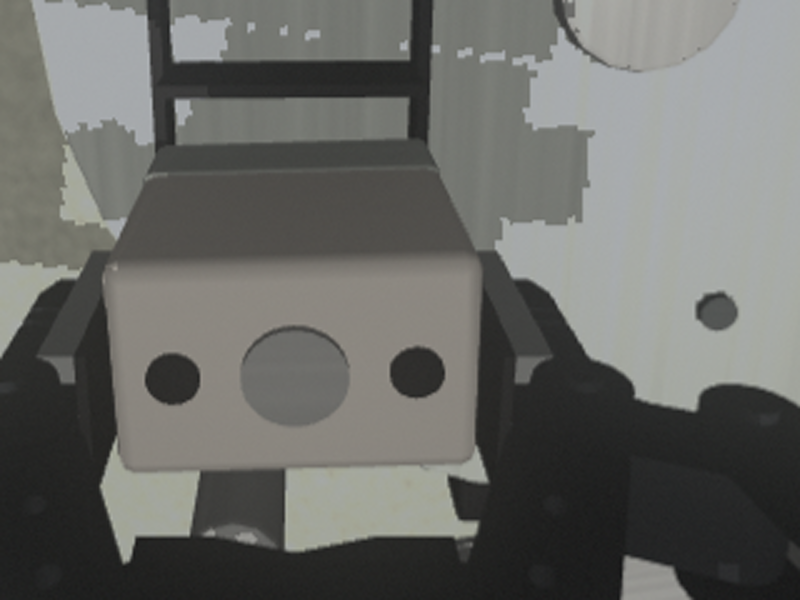

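The module caught on a side wall (21 N upward). I lift and look again.

```bash
python3 -m creep '[[255,0,0,0,0],[255,0,0,-20,0],[255,0,0,-20,0],[255,0,0,-20,0],[255,0,0,-20,0]]'
python3 - <<'E'
from h import *
print(go([.4691,-.0475],.1,-.134,(.001,0)),pose()[1].round(3))
save('wrist','w6.png',(200,150,320,240),2.5)
E
```

```text
t: 7.97
tool_pos: [0.4696, -0.0495, 0.1133]
tool_rot: [-2.368, -2.064, 0.001]
contact_force: [-0.6, -0.8, -2.2]
opening: 0.0553
(array([ 1. , -0.8, 13.3]), np.float64(-0.003)) [[ 0.137  0.991 -0.001]
 [ 0.991 -0.137  0.   ]
 [ 0.    -0.001 -1.   ]]
```

View pics/w6.png

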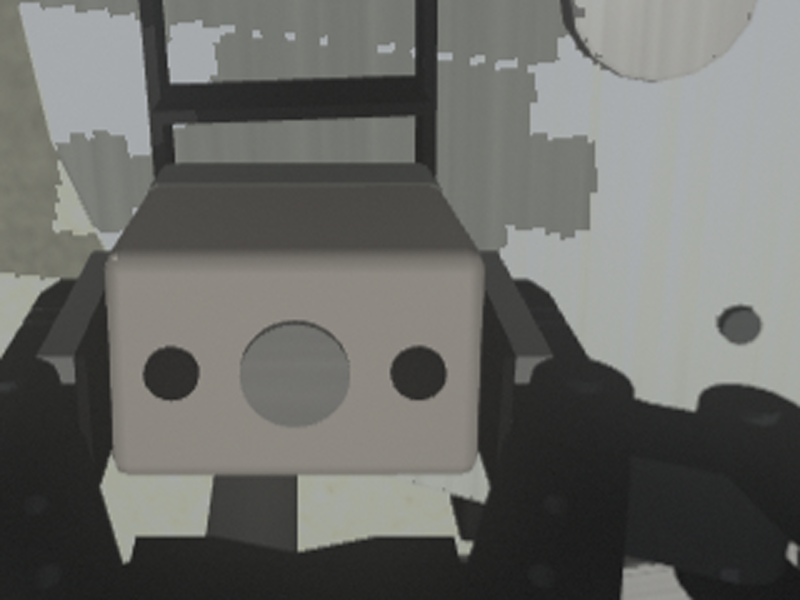

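w6 shows that the foot has pitched back in the grip (foot edge moved from y≈140 to 165 in the crop). That means the outer (−y) wall was struck, so the pose was 2–3 mm too far to −y. I stand the module on the free bench to straighten it, then regrasp it with a measured offset.

```bash
cat >> h.py <<'E'
from scipy.optimize import minimize
def sil(cam_c,x,y,yaw,z0):
    c,s=np.cos(yaw),np.sin(yaw);pts=[]
    for a in(-.028,.028):
        for b in(-.018,.018):
            for z in(0,.06):
                X=np.array(cam_c['R'])@[x+c*a-s*b,y+s*a+c*b,z0+z]+np.array(cam_c['t']);q=X[:2]/X[2];q=q*(1+cam_c['k1']*(q@q))
                pts.append([cam_c['fx']*q[0]+cam_c['cx'],cam_c['fy']*q[1]+cam_c['cy']])
    m=np.zeros((400,640),np.uint8);cv2.fillConvexPoly(m,cv2.convexHull(np.array(np.array(pts)*16,np.int32).reshape(-1,1,2)),1,shift=4);return m>0
def fitmods(cam='wrist',z0=0,guess=None,n=4,label='module1_c'):
    ctrl.get_image(cam);c=ctrl.calibration(cam);out=[]
    for d in ctrl.outline_of(cam,label)[:n]:
        m=d['mask'];u,v=np.argwhere(m).mean(0)[::-1];p=at(cam,u,v,z0+.035,c)
        best=None
        for yaw in((guess,) if guess is not None else np.arange(0,np.pi,np.pi/8)):
            f=lambda q:1-(lambda s:(s&m).sum()/max(1,(s|m).sum()))(sil(c,q[0]/100,q[1]/100,q[2],z0))
            r=minimize(f,[p[0]*100,p[1]*100,yaw],method='Nelder-Mead',options=dict(initial_simplex=np.array([p[0]*100,p[1]*100,yaw])+np.array([[0,0,0],[1,0,0],[0,1,0],[0,0,.2]])))
            if best is None or r.fun<best.fun: best=r
        out.append((round(d['conf'],2),np.round([best.x[0]/100,best.x[1]/100,best.x[2]],4),'iou',round(1-best.fun,3),[int(t) for t in d['rect']]))
    return out
E
python3 -m creep '[[255,0,0,-40,0],[255,0,0,-80,0],[255,-40,-25,-90,0],[255,-75,-50,-90,0],[255,-100,-70,-60,0],[255,-128,-83,-20,0],[255,-128,-83,20,0],[255,-128,-83,50,0],[255,-128,-83,70,0],[255,-128,-83,78,0],[255,-128,-83,82,0],[255,-128,-83,82,0]]'
python3 -m creep '[[255,0,0,2,0],[200,0,0,0,0],[100,0,0,0,0],[0,0,0,0,0],[0,0,0,0,0],[0,0,0,0,0],[0,0,0,-20,0],[0,0,0,-60,0],[0,0,0,-100,0],[0,0,0,-140,0],[0,0,0,-140,0],[0,0,0,-140,0]]'
python3 - <<'E'
from h import *
print(pose())
print(fitmods())
print(ctrl.get_obs()['t'])
E
```

```text
t: 9.02
tool_pos: [0.3703, -0.1649, 0.0318]
tool_rot: [-2.367, -2.064, 0.0]
contact_force: [1.1, -0.5, -0.7]
opening: 0.0553
t: 10.02
tool_pos: [0.3723, -0.1664, 0.1762]
tool_rot: [2.362, 2.059, 0.003]
contact_force: [-0.2, -1.2, -1.0]
opening: 0.0856
(array([ 0.37230146, -0.16641511,  0.17616842]), array([[ 0.13654271,  0.99061294,  0.00648729],
       [ 0.99062781, -0.13651541, -0.00448253],
       [-0.00355484,  0.00703855, -0.99996891]]))
[]
10.1167
```

```bash
python3 -m creep '[[0,-40,0,-30,0],[0,-80,0,-60,0],[0,-90,0,-60,0],[0,-90,0,-60,0],[0,-90,0,-60,0],[0,-90,0,-60,0]]'
python3 - <<'E'
from h import *
print(pose())
print(fitmods())
save('wrist','w7.png')
E
```

```text
t: 10.62
tool_pos: [0.3574, -0.2532, 0.2298]
tool_rot: [-2.365, -2.061, -0.0]
contact_force: [-1.1, 0.3, 0.1]
opening: 0.0858
(array([ 0.3574005 , -0.25324569,  0.22983286]), array([[ 0.13678012,  0.99059704, -0.00295194],
       [ 0.9905969 , -0.13676986,  0.00343456],
       [ 0.00299853, -0.00339396, -0.99998974]]))
[]
```

View pics/w7.png

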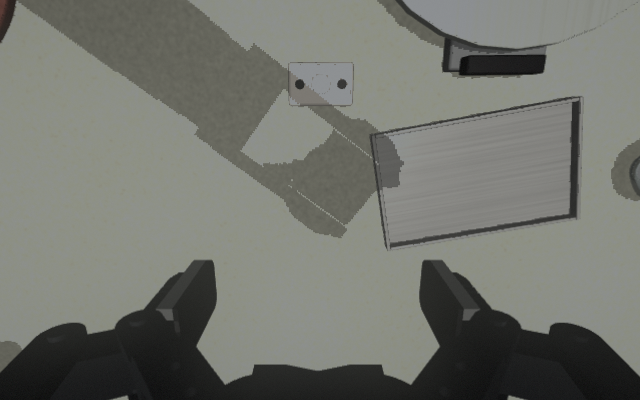

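The module stands upright at (289..353, 62..105). The tray's corners are at (371,135), (581,98), (578,214) and (388,248).

Run:
```python
from h import *
P=np.array([at('wrist',*q,.06) for q in[(289,62),(353,63),(354,105),(289.5,104.5)]]);c=P.mean(0);print(P.round(4),c)
d=(P[1]-P[0]+P[2]-P[3])/2;yaw=np.arctan2(d[1],d[0]);print(np.linalg.norm(d),yaw)
print(go(c[:2],.0302,yaw))
T=np.array([at('wrist',*q,.016) for q in[(371,135),(581,98),(578,214),(388,248)]]);print(T.round(4),T.mean(0))
```

```text
[[ 0.3469 -0.1487  0.06  ]
 [ 0.4001 -0.1568  0.06  ]
 [ 0.3974 -0.1907  0.06  ]
 [ 0.3419 -0.1827  0.06  ]] [ 0.37157647 -0.16970157  0.06      ]
0.054959142897407685 -0.14752114103223476
(array([ 84. ,   2.9, 200.4]), np.float64(0.012))
[[ 0.4156 -0.2234  0.016 ]
 [ 0.6229 -0.2159  0.016 ]
 [ 0.6288 -0.3377  0.016 ]
 [ 0.4228 -0.35    0.016 ]] [ 0.52251741 -0.28176522  0.016     ]
```

```bash
python3 -m creep '[[0,40,3,0,0.012],[0,84,3,30,0.012],[0,84,3,70,0.012],[0,84,3,110,0.012],[0,84,3,150,0.012],[0,84,3,180,0.012],[0,84,3,198,0.012],[0,84,3,198,0.012],[0,84,3,198,0.012]]' 80
python3 -c "
from h import *
print(go([.37158,-.1697],.0302,-.1475))"
python3 -m creep '[[90,0,0,0,0],[140,0,0,0,0],[180,0,0,0,0],[255,0,0,0,0],[255,0,0,0,0],[255,0,0,0,0],[255,0,0,0,0],[255,0,0,0,0]]' 80
python3 -m creep '[[255,0,0,-40,0],[255,0,0,-80,0],[255,0,0,-120,0],[255,0,0,-160,0],[255,0,0,-160,0],[255,0,0,-160,0],[255,0,0,-160,0]]'
python3 -c "
from h import *
print(go([.4691,-.0475],.12,-.134),pose())"
```

```text
t: 11.52
tool_pos: [0.3716, -0.1702, 0.0332]
tool_rot: [-2.377, -2.049, 0.001]
contact_force: [0.7, 0.7, -0.1]
opening: 0.0855
(array([ 0.5, -0.1,  3. ]), np.float64(-0.0))
t: 12.18
tool_pos: [0.3745, -0.1729, 0.0369]
tool_rot: [2.377, 2.047, 0.002]
contact_force: [0.1, -0.0, 6.2]
opening: 0.0546
t: 12.77
tool_pos: [0.3723, -0.1713, 0.1939]
tool_rot: [-2.381, -2.05, 0.0]
contact_force: [-0.3, -0.2, -2.9]
opening: 0.0542
(array([136.8,  77.4,  73.9]), np.float64(-0.015)) (array([ 0.37229263, -0.17133262,  0.19391064]), array([[ 1.48538454e-01,  9.88906622e-01, -1.46235084e-04],
       [ 9.88906626e-01, -1.48538434e-01,  1.35095600e-04],
       [ 1.11875403e-04, -1.64679735e-04, -9.99999980e-01]]))
```

Run:
```python
from h import *
p,M=pose();c=ctrl.calibration('wrist');im=ctrl.get_image('wrist');cv2.imwrite('pics/w8.png',im[:,:,::-1])
for n in('w2','w3','w8'):
    g=cv2.GaussianBlur(cv2.imread(f'pics/{n}.png',0),(3,3),0).astype(int)
    for u in(288,352):
        col=g[190:360,u];d=np.diff(col);i=np.argsort(-abs(d))[:8];print(n,u,sorted([(190+int(k),int(d[k])) for k in i]))
print([np.round(M.T@(at('wrist',u,v,p[2]-.037+.06,c)-p)*1000,1) for u,v in[(288,252),(288,338),(352,252),(352,337)]])
print(ctrl.outline_of('wrist','module1_c')[:1])
```

```text
w2 288 [(205, -9), (206, -30), (207, -34), (208, -16), (217, 7), (253, 7), (337, 19), (338, 14)]
w2 352 [(204, -12), (205, -19), (206, -11), (334, -14), (335, -28), (336, -25), (337, -8), (348, -8)]
w3 288 [(196, 21), (197, 13), (202, -10), (203, -29), (204, -30), (205, -17), (337, 18), (338, 15)]
w3 352 [(194, -16), (195, -12), (198, 17), (199, 11), (204, -11), (205, -16), (335, 13), (336, 16)]
w8 288 [(191, 16), (192, 11), (197, -14), (198, -29), (199, -31), (200, -14), (321, 14), (322, 16)]
w8 352 [(198, -15), (199, -16), (200, -8), (240, 7), (241, 8), (242, 8), (321, 15), (322, 16)]
[array([ 16.6, -11.6, -23. ]), array([-21.4, -12.5, -23. ]), array([ 16.6,  12.4, -23. ]), array([-20.9,  13.5, -23. ])]
[]
```

Run:
```python
from h import *
p,M=pose();c=ctrl.calibration('wrist');c2=c
f=lambda v,dz:np.round((M.T@(at('wrist',320,v,p[2]+dz,c)-p)*1000)[0],1)
print('now  back,front,foot',f(322,.023),f(241,.023),f(199,-.037))
print('w3   ',f(338,.030),f(252,.030),f(204,-.030))
```

```text
now  back,front,foot -13.9 21.0 20.0
w3    -16.0 19.8 19.4
```

```bash
python3 -c "
from h import *
print(go([.4691,-.0475],.123,-.134,(.0013,0)))"
python3 -m creep '[[255,0,0,-15,-0.015],[255,40,25,-15,-0.015],[255,80,50,-15,-0.015],[255,110,70,-15,-0.015],[255,135.5,77.5,-15,-0.015],[255,135.5,77.5,-15,-0.015],[255,135.5,77.5,20,-0.015],[255,135.5,77.5,50,-0.015],[255,135.5,77.5,71,-0.015],[255,135.5,77.5,71,-0.015],[255,135.5,77.5,71,-0.015]]'
python3 -c "
from h import *
print(go([.4691,-.0475],.123,-.134,(.0013,0)))"
```

```text
(array([135. ,  78.4,  69. ]), np.float64(-0.015))
t: 13.78
tool_pos: [0.4672, -0.0487, 0.1206]
tool_rot: [-2.362, -2.064, 0.006]
contact_force: [-0.1, 0.1, -0.2]
opening: 0.0543
(array([ 0.2,  1.7, -2.4]), np.float64(-0.0))
```

```bash
python3 -m creep '[[255,0,1.5,0,0],[255,0,1.5,4,0],[255,0,1.5,8,0],[255,0,1.5,12,0],[255,0,1.5,12,0],[255,0,1.5,12,0]]'
```

```text
t: 14.28
tool_pos: [0.4707, -0.0492, 0.1112]
tool_rot: [-2.365, -2.068, 0.0]
contact_force: [-0.2, 0.2, -0.7]
opening: 0.0548
```

```bash
python3 -m creep '[[255,0,0,2,0],[255,0,0,4,0],[255,0,0,6,0],[255,0,0,6,0],[255,0,0,6,0]]'
python3 -c "
from h import *
print(go([.4691,-.0475],.087,-.134,(.0013,0)))"
```

```text
t: 14.7
tool_pos: [0.4707, -0.0492, 0.1051]
tool_rot: [-2.365, -2.067, 0.0]
contact_force: [0.2, -0.0, -1.4]
opening: 0.0545
(array([ 0.1, -1.8, 18.1]), np.float64(0.0))
```

```bash
python3 -m creep '[[255,0,-1,0,0],[255,0,-1,4,0],[255,0,-1,8,0],[255,0,-1,8,0],[255,0,-1,8,0]]'
python3 -m creep '[[255,0,0,3,0],[255,0,0,6,0],[255,0,0,9,0],[255,0,0,10,0],[255,0,0,10,0],[255,0,0,10,0]]'
```

```text
t: 15.12
tool_pos: [0.4694, -0.049, 0.0967]
tool_rot: [-2.365, -2.067, 0.001]
contact_force: [0.9, -0.5, -2.0]
opening: 0.0547
t: 15.62
tool_pos: [0.4698, -0.0491, 0.0872]
tool_rot: [-2.365, -2.068, 0.0]
contact_force: [-0.9, -0.0, -2.5]
opening: 0.0543
```

Seated, with no contact force. I release and go towards module B.

```bash
python3 -m creep '[[255,0,0,0.5,0],[150,0,0,0,0],[60,0,0,0,0],[0,0,0,0,0],[0,0,0,0,0],[0,0,0,0,0],[0,0,0,-20,0],[0,0,0,-60,0],[0,0,0,-100,0],[0,0,0,-140,0],[0,0,0,-170,0],[0,0,0,-170,0]]'
python3 -c "
from h import *
print(go([.365,.21],.24,-.22))"
```

```text
t: 16.62
tool_pos: [0.4733, -0.05, 0.2663]
tool_rot: [2.356, 2.06, 0.013]
contact_force: [0.3, -0.3, 0.5]
opening: 0.0857
(array([ 243.2, -142.4,   23.8]), np.float64(0.086))
```

```bash
python3 -m creep '[[0,242,-143,20,0.086],[0,242,-143,20,0.086],[0,242,-143,20,0.086],[0,242,-143,20,0.086],[0,242,-143,20,0.086],[0,242,-143,20,0.086],[0,242,-143,20,0.086],[0,242,-143,20,0.086],[0,242,-143,20,0.086],[0,242,-143,20,0.086],[0,242,-143,20,0.086]]'
python3 - <<'E'
from h import *
print(pose()[0]);
save('wrist','w9.png');print(fitmods(guess=-.22))
a=ctrl.get_image('top');cv2.imwrite('pics/t9.png',a[:,:,::-1])
E
```

```text
t: 17.53
tool_pos: [0.3609, 0.2091, 0.2372]
tool_rot: [2.453, 1.962, -0.0]
contact_force: [0.5, -0.1, -0.2]
opening: 0.0856
[0.36090052 0.20908543 0.23721048]
[(0.76, array([ 0.362 ,  0.3189, -0.2171]), 'iou', np.float64(0.93), [258, 33, 68, 48])]
```

View pics/w9.png

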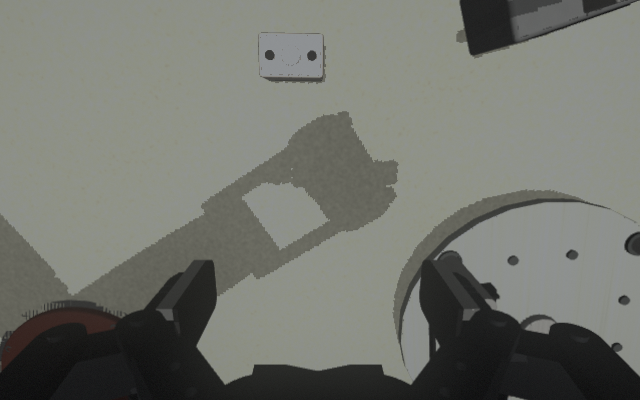

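The picture shows module B's top face at (259..323, 33..78), square to the tool. The silhouette fit agrees.

Run:
```python
from h import *
P=np.array([at('wrist',*q,.06) for q in[(259,33),(323,33),(323.5,77),(259,77)]]);print(P.mean(0))
print(go([.362,.3195],.033,-.217),go(P.mean(0)[:2],.033,-.217))
```

```text
[0.36224522 0.31882809 0.06      ]
(array([108. , -23.4, 204.4]), np.float64(-0.005)) (array([107.4, -23. , 204.4]), np.float64(-0.005))
```

```bash
python3 -m creep '[[0,40,-10,0,0],[0,80,-20,0,0],[0,107.5,-23,20,0],[0,107.5,-23,60,0],[0,107.5,-23,100,0],[0,107.5,-23,140,0],[0,107.5,-23,175,0],[0,107.5,-23,204,0],[0,107.5,-23,204,0],[0,107.5,-23,204,0]]' 80
python3 -c "
from h import *
print(go([.3622,.319],.033,-.217))"
python3 -m creep '[[90,0,0,0,0],[140,0,0,0,0],[180,0,0,0,0],[255,0,0,0,0],[255,0,0,0,0],[255,0,0,0,0],[255,0,0,0,0],[255,0,0,0,0]]' 80
python3 -m creep '[[255,0,0,-40,0],[255,0,0,-80,0],[255,0,0,-120,0],[255,0,0,-160,0],[255,0,0,-160,0],[255,0,0,-160,0],[255,0,0,-160,0]]'
cat > prof.py <<'E'
from h import *
p,M=pose();c=ctrl.calibration('wrist');im=ctrl.get_image('wrist')
g=cv2.GaussianBlur(cv2.cvtColor(im,cv2.COLOR_RGB2GRAY),(3,3),0).astype(int)
for u in(288,352):
    col=g[180:360,u];d=np.diff(col);i=np.argsort(-abs(d))[:10];print(u,sorted([(180+int(k),int(d[k])) for k in i]))
E
python3 prof.py
```

```text
t: 18.57
tool_pos: [0.3606, 0.3186, 0.032]
tool_rot: [-2.453, -1.963, 0.006]
contact_force: [0.8, 0.8, 0.6]
opening: 0.0855
(array([ 0.7,  1.4, -1. ]), np.float64(-0.004))
t: 19.23
tool_pos: [0.364, 0.3213, 0.0367]
tool_rot: [2.451, 1.964, 0.01]
contact_force: [0.1, -0.4, 7.0]
opening: 0.0545
t: 19.82
tool_pos: [0.3612, 0.3196, 0.1933]
tool_rot: [2.452, 1.964, 0.0]
contact_force: [-1.4, -0.8, -1.8]
opening: 0.0542
288 [(189, 9), (205, -9), (206, -29), (207, -33), (208, -16), (252, 8), (253, 7), (330, 7), (331, 17), (332, 13)]
352 [(206, -12), (207, -18), (208, -11), (250, 6), (251, 7), (252, 8), (253, 7), (330, 7), (331, 17), (332, 12)]
```

Run:
```python
from h import *
p,M=pose();c=ctrl.calibration('wrist')
f=lambda v,dz:(M.T@(at('wrist',320,v,p[2]+dz,c)-p)*1000)[0]
a=(f(331.5,.023),f(252,.023),f(207,-.037));off=((a[0]+a[1])/2+a[2]-18)/2;print(a,off)
print(go([.4813,.0389],.123,-.134,(off/1000,0)))
```

```text
(np.float64(-18.40795832452118), np.float64(16.590592412745604), np.float64(15.52994444966913)) -1.6893692531093283
(array([-245.4,  178.9,   69. ]), np.float64(-0.086))
```

```bash
python3 -m creep '[[255,-35,20,-25,-0.086],[255,-70,50,-25,-0.086],[255,-105,75,-25,-0.086],[255,-140,100,-25,-0.086],[255,-175,125,-25,-0.086],[255,-210,150,-25,-0.086],[255,-245.5,179,-25,-0.086],[255,-245.5,179,-10,-0.086],[255,-245.5,179,30,-0.086],[255,-245.5,179,68,-0.086],[255,-245.5,179,68,-0.086],[255,-245.5,179,68,-0.086]]'
python3 -c "
from h import *
print(go([.4813,.0389],.123,-.134,(-.0017,0)))"
```

```text
t: 20.87
tool_pos: [0.4792, 0.0413, 0.1211]
tool_rot: [-2.36, -2.063, 0.011]
contact_force: [-0.7, -0.1, -1.1]
opening: 0.0544
(array([-0.4,  2.4, -1.9]), np.float64(-0.0))
```

```bash
python3 -m creep '[[255,-0.3,0.5,0,0],[255,-0.3,0.5,0,0],[255,-0.3,0.5,6,0],[255,-0.3,0.5,10,0],[255,-0.3,0.5,13,0],[255,-0.3,0.5,13,0],[255,-0.3,0.5,13,0]]'
python3 -c "
from h import *
print(go([.4813,.0389],.087,-.134,(-.0017,0)))"
python3 -m creep '[[255,0,0,2,0],[255,0,0,4,0],[255,0,0,4,0],[255,0,0,4,0]]'
```

```text
t: 21.45
tool_pos: [0.4833, 0.0408, 0.1127]
tool_rot: [2.365, 2.068, 0.001]
contact_force: [-0.5, 0.5, -0.3]
opening: 0.0544
(array([-0.5, -1.7, 25.7]), np.float64(0.0))
t: 21.78
tool_pos: [0.4826, 0.0408, 0.1078]
tool_rot: [-2.365, -2.067, 0.001]
contact_force: [-0.1, -0.0, -1.5]
opening: 0.0541
```

```bash
python3 -m creep '[[255,-0.3,-1.5,2,0],[255,-0.3,-1.5,4,0],[255,-0.3,-1.5,8,0],[255,-0.3,-1.5,11,0],[255,-0.3,-1.5,11,0],[255,-0.3,-1.5,11,0]]'
python3 -m creep '[[255,0,0,3,0],[255,0,0,6,0],[255,0,0,9,0],[255,0,0,9.5,0],[255,0,0,9.5,0],[255,0,0,9.5,0]]'
```

```text
t: 22.28
tool_pos: [0.4812, 0.0407, 0.0968]
tool_rot: [-2.365, -2.067, 0.001]
contact_force: [1.2, -0.1, -1.2]
opening: 0.0543
t: 22.78
tool_pos: [0.4815, 0.0407, 0.0878]
tool_rot: [-2.365, -2.068, 0.0]
contact_force: [-0.1, 0.3, -1.9]
opening: 0.0545
```

```bash
python3 -m creep '[[150,0,0,0,0],[60,0,0,0,0],[0,0,0,0,0],[0,0,0,0,0],[0,0,0,0,0],[0,0,0,-20,0],[0,0,0,-60,0],[0,0,0,-100,0],[255,0,0,-130,0],[255,0,0,-130,0],[255,0,0,-130,0],[255,0,0,-130,0]]'
cat > arc.py <<'E'
from h import *
import sys
ax=np.array([.5595,-.0165])
z=float(sys.argv[1])
for a in map(float,sys.argv[2:]):
    r=np.radians(a);print(a,go([*(ax+.135*np.array([np.cos(r),np.sin(r)]))],z,-.134))
E
python3 arc.py .09 104 115 125 140 155 170 185 200
python3 -c "
from h import *
a=ctrl.get_image('side');cv2.imwrite('pics/s10.png',cv2.resize(a[150:260,250:430],None,fx=4,fy=4,interpolation=cv2.INTER_CUBIC)[:,:,::-1]);print(pose()[0])"
```

```text
t: 23.78
tool_pos: [0.4812, 0.0407, 0.2172]
tool_rot: [-2.365, -2.067, 0.001]
contact_force: [0.2, -0.1, -0.9]
opening: 0.0386
104.0 (array([ 79.2,  35.5, 127.1]), np.float64(0.0))
115.0 (array([ 67.4,  12.5, 127.1]), np.float64(0.0))
125.0 (array([ 53. ,  -6.1, 127.2]), np.float64(0.0))
140.0 (array([ 26. , -28.7, 127.2]), np.float64(0.0))
155.0 (array([ -6. , -43.5, 127.2]), np.float64(0.0))
170.0 (array([-40.7, -49.5, 127.2]), np.float64(0.0))
185.0 (array([-75.8, -46.3, 127.2]), np.float64(0.0))
200.0 (array([-108.9,  -34.2,  127.2]), np.float64(0.0))
[0.48062279 0.04072181 0.21609361]
```

View pics/s10.png

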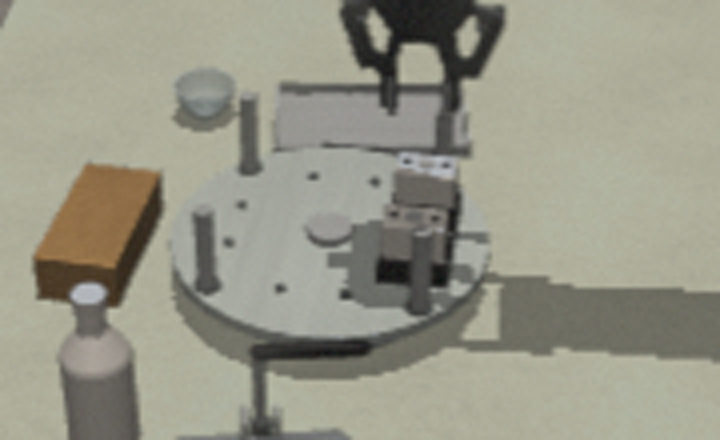

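Both modules stand in the outer pockets. Now I push the near-left post from its clockwise side with the fingers shut.

```bash
python3 -m creep '[[255,40,18,0,0],[255,79,35.5,0,0],[255,79,35.5,20,0],[255,79,35.5,60,0],[255,79,35.5,100,0],[255,79,35.5,126,0],[255,79,35.5,126,0],[255,79,35.5,126,0]]'
python3 arc.py .09 110 115 120 130 140 150 160 170 180 190 200
```

```text
t: 24.5
tool_pos: [0.5246, 0.114, 0.0885]
tool_rot: [-2.362, -2.065, 0.009]
contact_force: [0.0, -0.2, 0.3]
opening: -0.0
110.0 (array([ -5.1, -10.7,  -1.4]), np.float64(0.0))
115.0 (array([-11.1, -20.9,  -1.3]), np.float64(0.0))
120.0 (array([-17.9, -30.5,  -1.2]), np.float64(0.0))
130.0 (array([-33.8, -47.8,  -1.1]), np.float64(0.0))
140.0 (array([-52.5, -62.1,  -1. ]), np.float64(0.0))
150.0 (array([-73.4, -72.9,  -0.9]), np.float64(0.0))
160.0 (array([-95.9, -79.9,  -0.8]), np.float64(0.0))
170.0 (array([-119.2,  -82.9,   -0.7]), np.float64(0.0))
180.0 (array([-142.7,  -81.8,   -0.7]), np.float64(0.0))
190.0 (array([-165.7,  -76.6,   -0.7]), np.float64(0.0))
200.0 (array([-187.4,  -67.6,   -0.7]), np.float64(0.0))
```

```bash
python3 -m creep '[[255,-5,-11,0,0],[255,-11,-21,0,0],[255,-18,-30.5,0,0],[255,-26,-39.5,0,0],[255,-34,-48,0,0],[255,-43,-55.5,0,0],[255,-52.5,-62,0,0],[255,-63,-68,0,0],[255,-73.5,-73,0,0],[255,-84.5,-77,0,0],[255,-96,-80,0,0],[255,-107.5,-82,0,0]]'
python3 -m creep '[[255,-11.5,-1,0,0],[255,-23,-0.5,0,0],[255,-35,0.5,0,0],[255,-46.5,2.5,0,0],[255,-58,5.5,0,0],[255,-69,9.5,0,0],[255,-80,14.5,0,0],[255,-80,14.5,0,0],[255,-80,14.5,0,0]]'
```

```text
t: 25.5
tool_pos: [0.4375, 0.0181, 0.0972]
tool_rot: [2.357, 2.06, 0.02]
contact_force: [8.6, 2.9, -0.4]
opening: -0.0001
t: 26.25
tool_pos: [0.4358, -0.0633, 0.0925]
tool_rot: [2.366, 2.066, 0.0]
contact_force: [0.1, 0.2, -0.0]
opening: -0.0
```

```bash
python3 -m creep '[[255,5,0,-30,0],[255,5,0,-70,0],[255,5,0,-110,0],[255,5,0,-150,0],[255,5,0,-190,0],[255,5,0,-200,0],[255,5,0,-200,0]]'
python3 -c "
from h import *
print(go([.54,.22],.33,0.0))
print(fitmods('top',z0=.05))"
```

```text
t: 26.83
tool_pos: [0.4377, -0.0578, 0.2967]
tool_rot: [2.359, 2.064, 0.007]
contact_force: [0.5, -0.1, -0.2]
opening: 0.0001
(array([288.9,  64.7, -33.2]), np.float64(-0.133))
[(0.5, array([0.5752, 0.0068, 0.7688]), 'iou', np.float64(0.057), [301, 165, 84, 84])]
```

```bash
python3 -m creep '[[255,289,65,-33,-0.133],[255,289,65,-33,-0.133],[255,289,65,-33,-0.133],[255,289,65,-33,-0.133],[255,289,65,-33,-0.133],[255,289,65,-33,-0.133],[255,289,65,-33,-0.133],[255,289,65,-33,-0.133],[255,289,65,-33,-0.133],[255,289,65,-33,-0.133],[255,289,65,-33,-0.133]]'
python3 - <<'E'
from h import *
import json
print(pose()[0]);w=ctrl.get_image('wrist')
json.dump({k:np.array(v).tolist() for k,v in ctrl.calibration('wrist').items()},open('c11.json','w'))
for l in('button_top','lever_grip'): print(l,[(d['rect'],d['conf']) for d in ctrl.boxes_of('wrist',l)])
s=ctrl.get_image('side');print([(d['rect'],d['conf']) for d in ctrl.boxes_of('side','module1_c')])
cv2.imwrite('pics/w11raw.png',w[:,:,::-1]);cv2.imwrite('pics/s11raw.png',s[:,:,::-1])
a=cv2.resize(w[:300],(640,300));b=cv2.resize(s[150:350,250:450],(300,300),interpolation=cv2.INTER_CUBIC)
o=np.zeros((600,640,3),np.uint8);o[:300]=a;o[300:,:300]=b
t=ctrl.get_image('top')[140:270,200:340];cv2.imwrite('pics/t11raw.png',t[:,:,::-1]);o[300:,310:633]=cv2.resize(t,(323,300),interpolation=cv2.INTER_CUBIC)
cv2.imwrite('pics/m11.png',o[:,:,::-1])
E
```

```text
t: 27.85
tool_pos: [0.5382, 0.2189, 0.3228]
tool_rot: [-2.223, -2.218, 0.005]
contact_force: [0.7, 0.6, 0.5]
opening: -0.0002
[0.53817041 0.21891674 0.3228221 ]
button_top []
lever_grip [([287.4, 48.2, 118.6, 37.5], 0.75)]
[([342.5, 180.3, 10.6, 19.0], 0.61)]
```

View pics/m11.png

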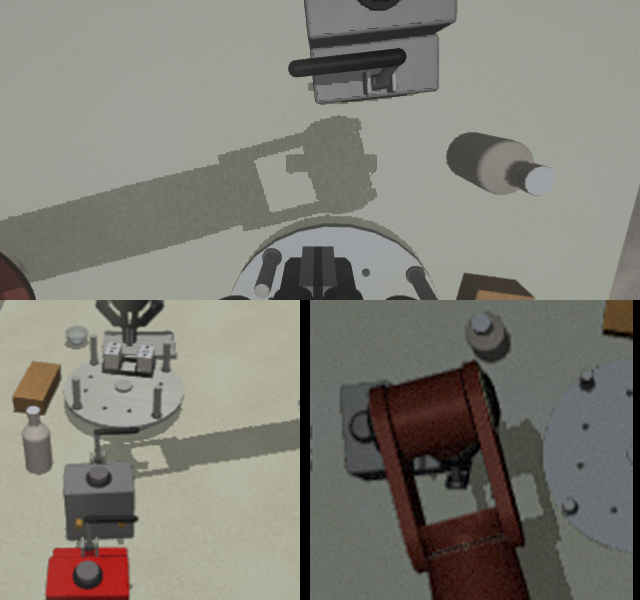

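The composite picture shows the table at the test position with both modules upright in the pockets at the far (−y) side, so it clicked. In the wrist part, the grey tester's bar runs from (293,69) to (402,57) and the button is cut off near (380,0). I move on to see it whole.

```bash
python3 -m creep '[[255,40,0,0,0],[255,80,0,0,0],[255,110,0,0,0],[255,110,0,0,0],[255,110,0,0,0],[255,110,0,0,0]]'
python3 - <<'E'
from h import *
import json
print(pose()[0]);c=ctrl.calibration('wrist');w=ctrl.get_image('wrist');cv2.imwrite('pics/w12raw.png',w[:,:,::-1])
for l in('button_top','lever_grip'):
    for d in ctrl.boxes_of('wrist',l): 
        r=d['rect'];u,v=r[0]+r[2]/2,r[1]+r[3]/2;print(l,r,d['conf'],at('wrist',u,v,.152,c),at('wrist',u,v,.191,c))
g=cv2.GaussianBlur(cv2.cvtColor(w,cv2.COLOR_RGB2GRAY),(5,5),0)
print(cv2.HoughCircles(g[:250],cv2.HOUGH_GRADIENT,1,40,param1=80,param2=18,minRadius=15,maxRadius=45))
m=(g[:260]<50).astype(np.uint8);n,_,st,ce=cv2.connectedComponentsWithStats(m)
for s,q in zip(st[1:],ce[1:]):
    if s[4]>150: print(s,q)
json.dump({k:np.array(v).tolist() for k,v in c.items()},open('c12.json','w'))
c1=json.load(open('c11.json'))
print('bar ends',at('',293,69,.191,c1),at('',402,57,.191,c1))
cv2.imwrite('pics/w12.png',cv2.resize(w[0:240,160:560],(800,480),interpolation=cv2.INTER_CUBIC)[:,:,::-1])
E
```

```text
t: 28.65
tool_pos: [0.5391, 0.3296, 0.3248]
tool_rot: [2.222, 2.22, -0.0]
contact_force: [-0.3, 0.0, -0.0]
opening: -0.0003
[0.5391373  0.32962039 0.32484253]
button_top [353.2, 93.3, 44.4, 46.1] 0.69 [0.58977262 0.38652112 0.152     ] [0.58346542 0.38836131 0.191     ]
lever_grip [288.6, 187.5, 104.7, 29.3] 0.84 [0.56071257 0.30748654 0.152     ] [0.55799989 0.31910275 0.191     ]
[[[372.5 114.5  25.7]
  [458.5 233.5  22.4]]]
[312   0 109  10 740] [356.90945946   3.24054054]
[ 293  195  100   21 1086] [344.51381215 204.80110497]
bar ends [0.51958618 0.31173999 0.191     ] [0.59987617 0.3196779  0.191     ]
```

View pics/w12.png

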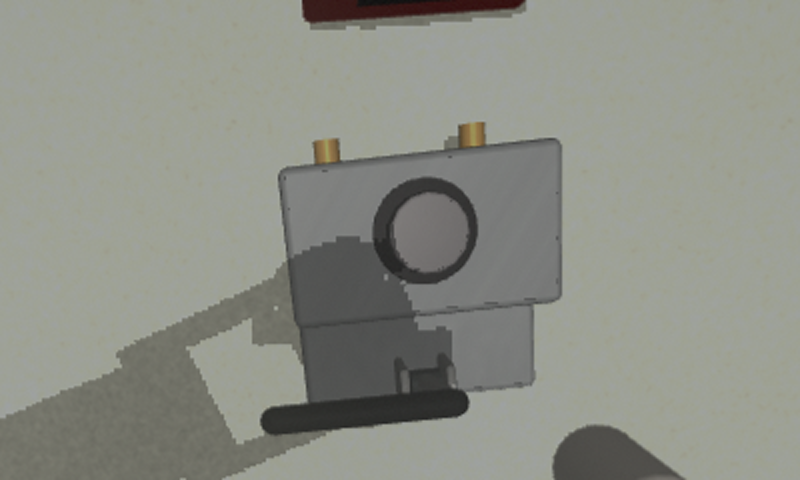

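The enlarged crop confirms the choice. It is the grey cabinet (the red one lies beyond it at the top). The grey cap's top is at crop (430,233), which is full pixel (375,116), and the bar runs from crop (264,422) to (466,403).

Run:
```python
from h import *
import json
c=json.load(open('c12.json'))
b=at('',375,116.5,.152,c);print('button',b,rel([*b[:2],.165]))
e=np.array([at('',292,211,.191,c),at('',393,201.5,.191,c)]);print('bar',e,np.linalg.norm(e[1]-e[0]))
print(ctrl.get_obs()['q'])
```

```text
button [0.58942522 0.38639317 0.152     ] [ 57.6  49.9 160.1]
bar [[0.51713059 0.31144246 0.191     ]
 [0.60121798 0.31958723 0.191     ]] 0.08448093049305459
[ 4.30060756e-01  3.01264469e-02  1.48177946e+00 -2.40026673e-04
  1.62937473e+00  4.32594696e-01]
```

```bash
python3 -m creep '[[255,30,25,0,0],[255,57.5,50,0,0],[255,57.5,50,0,0],[255,57.5,50,40,0],[255,57.5,50,80,0],[255,57.5,50,120,0],[255,57.5,50,150,0],[255,57.5,50,165,0],[255,57.5,50,175,0],[255,57.5,50,184,0],[255,57.5,50,184,0],[255,57.5,50,184,0]]'
```

```text
t: 29.8
tool_pos: [0.5911, 0.3881, 0.1452]
tool_rot: [2.222, 2.218, 0.009]
contact_force: [-1.8, -1.3, 5.1]
opening: -0.0
```

```bash
python3 -m creep '[[255,0,0,0,0],[255,0,0,0,0],[255,0,0,0,0],[255,0,0,0,0],[255,0,0,0,0],[255,0,0,0,0],[255,0,0,0,0],[255,0,0,0,0],[255,0,0,0,0],[255,0,0,0,0]]'
python3 - <<'E'
from h import *
for cam in('side',):
    s=ctrl.get_image(cam);cv2.imwrite('pics/s13raw.png',s[:,:,::-1]);a=cv2.imread('pics/s11raw.png')[:,:,::-1]
    print([(d['rect'],d['conf']) for d in ctrl.boxes_of(cam,'lever_grip')])
    # black bar comparison: dark pixels in region near bar
    for im in(a,s):
        m=(im[225:300,300:350].max(2)<55);ys,xs=np.where(m);print(m.sum(),ys.mean()+225 if len(ys) else 0,xs.mean()+300 if len(xs) else 0)
for z,y in((.191,.314),(.130,.221)): print(px('side',[.548,y,z]))
E
```

```text
t: 30.63
tool_pos: [0.591, 0.3881, 0.144]
tool_rot: [2.221, 2.219, 0.008]
contact_force: [-0.3, -1.4, 7.1]
opening: -0.0
[([306.8, 294.0, 33.5, 22.0], 0.5), ([291.8, 190.3, 83.4, 46.0], 0.24)]
336 275.75892857142856 323.0357142857143
1188 251.4486531986532 317.1338383838384
[332.01849979 236.60308531]
[333.12155583 232.06188307]
```

```bash
python3 -m creep '[[255,0,0,-40,0],[255,0,0,-80,0],[255,0,0,-120,0],[255,0,0,-160,0],[255,-40,-10,-170,0],[255,-80,-20,-170,0],[255,-120,-30,-170,0],[255,-160,-40,-170,0],[255,-200,-50,-170,0],[255,-240,-50,-170,0],[255,-280,-50,-170,0],[255,-280,-50,-170,0]]'
cat > bar.py <<'E'
from h import *
import sys
p=pose()[0];c=ctrl.calibration('wrist');w=ctrl.get_image('wrist');cv2.imwrite('pics/'+sys.argv[1],w[:,:,::-1])
g=cv2.GaussianBlur(cv2.cvtColor(w,cv2.COLOR_RGB2GRAY),(5,5),0);print(p)
n,l,st,ce=cv2.connectedComponentsWithStats((g[:300]<50).astype(np.uint8))
for i in range(1,n):
    if st[i][4]>150: print(st[i],ce[i],cv2.minAreaRect(cv2.findNonZero((l==i).astype(np.uint8))))
for d in ctrl.boxes_of('wrist','lever_grip'): print(d)
for n,P in dict(upL=[.517,.3114,.191],upR=[.601,.3196,.191],dnL=[.526,.218,.13],dnR=[.610,.226,.13]).items(): print(n,px('wrist',P))
E
python3 bar.py w13raw.png
```

```text
t: 31.73
tool_pos: [0.5391, 0.102, 0.3114]
tool_rot: [2.228, 2.21, -0.001]
contact_force: [0.6, 0.1, -0.6]
opening: 0.0
[0.53914051 0.10195863 0.31136505]
[ 303   29   98   23 1164] [353.96563574  39.95704467] ((351.5384826660156, 40.30769348144531), (13.643819808959961, 98.23550415039062), 82.87498474121094)
[ 274  248  104   52 2096] [319.20181298 282.86879771] ((325.5, 273.5), (103.0, 51.0), -0.0)
{'rect': [298.9, 1.0, 105.1, 53.8], 'conf': 0.88}
upL [ 280.57710913 -127.2065939 ]
upR [ 418.26757877 -144.74907182]
dnL [302.04612022  50.84922627]
dnR [400.11673097  40.16824794]
```

The button went fully down (7 N at TCP z 0.144). The lever has dropped: its bar lies within a few pixels of where the dropped position predicts, (302,51)–(400,40). Next I grip the bar, with the jaws across it.

Run:
```python
from h import *
b=at('wrist',351.5,40.3,.130);print(b);u=np.array([.995,.098,0]);t=b-.004*u
print(go(t[:2],.111,1.669))
print([at('wrist',*q,.13) for q in[(303,47),(400,34.5)]])
```

```text
[0.56843658 0.22611894 0.13      ]
(array([119.4,  24.5, 200.3]), np.float64(-1.673))
[array([0.5268735 , 0.22104749, 0.13      ]), array([0.60961908, 0.23041632, 0.13      ])]
```

```bash
python3 -m creep '[[120,119.5,24.5,0,-1.48],[120,119.5,24.5,0,-1.48],[120,119.5,24.5,0,-1.48],[120,119.5,24.5,0,-1.48],[120,119.5,24.5,0,-1.48],[120,119.5,24.5,0,-1.48],[120,119.5,24.5,0,-1.48],[120,119.5,24.5,0,-1.48],[120,119.5,24.5,0,-1.48],[120,119.5,24.5,0,-1.48],[120,119.5,24.5,0,-1.48],[120,119.5,24.5,0,-1.48]]' 20
python3 -c "
from h import *
print(go([.5645,.2257],.111,1.669))"
```

```text
t: 32.83
tool_pos: [0.5633, 0.2289, 0.3107]
tool_rot: [0.131, 3.139, 0.001]
contact_force: [0.0, -0.3, -0.3]
opening: 0.0452
(array([ -1.4,  -3.2, 199.7]), np.float64(-0.182))
```

```bash
python3 -m creep '[[120,-1,-4,0,-0.18],[120,-1,-4,40,-0.18],[120,-1,-4,80,-0.18],[120,-1,-4,120,-0.18],[120,-1,-4,160,-0.18],[120,-1,-4,185,-0.18],[120,-1,-4,199,-0.18],[120,-1,-4,199,-0.18],[120,-1,-4,199,-0.18]]' 20
python3 -m creep '[[160,0,0,0,0],[200,0,0,0,0],[255,0,0,0,0],[255,0,0,0,0],[255,0,0,0,0],[255,0,0,0,0],[255,0,0,0,0]]' 25
```

```text
t: 33.58
tool_pos: [0.5644, 0.224, 0.1122]
tool_rot: [-0.14, 3.138, 0.0]
contact_force: [0.3, 0.4, 0.5]
opening: 0.0452
t: 34.17
tool_pos: [0.5655, 0.2217, 0.114]
tool_rot: [-0.138, 3.135, -0.004]
contact_force: [0.0, -4.9, 1.7]
opening: 0.0109
```

```bash
python3 -m creep '[[255,0,3,-8,0],[255,0,6,-16,0],[255,0,10.5,-23,0],[255,0,15,-30,0],[255,0,21,-36.5,0],[255,0,27,-42,0],[255,0,34,-47.5,0],[255,0,41,-52,0],[255,0,49,-55.5,0],[255,0,57,-58.5,0],[255,0,65,-60.5,0],[255,0,73,-62,0]]'
python3 -m creep '[[255,0,6,0,0],[255,0,12,0,0],[255,0,17,0,0],[255,0,21,0.5,0],[255,0,21,0.5,0],[255,0,21,0.5,0],[255,0,21,0.5,0]]'
```

```text
t: 35.17
tool_pos: [0.5589, 0.2956, 0.1775]
tool_rot: [-0.138, 3.135, -0.001]
contact_force: [-1.6, -2.3, 2.3]
opening: 0.011
t: 35.75
tool_pos: [0.5564, 0.3174, 0.1749]
tool_rot: [-0.139, 3.137, 0.002]
contact_force: [-2.0, -1.6, 7.7]
opening: 0.0109
```

```bash
python3 -m creep '[[220,0,0,0,0],[180,0,0,0,0],[140,0,0,0,0],[120,0,0,0,0],[120,0,0,0,0],[120,0,0,-20,0],[120,0,0,-50,0],[120,0,0,-90,0],[120,0,0,-130,0],[120,0,0,-150,0]]'
python3 -c "
from h import *
print(go([.54,.16],.33,0.0))"
```

```text
t: 36.58
tool_pos: [0.5571, 0.3172, 0.3293]
tool_rot: [-0.138, 3.132, 0.004]
contact_force: [0.7, 0.3, 0.4]
opening: 0.0451
(array([  30.8, -155.1,   -1.3]), np.float64(1.659))
```

```bash
python3 -m creep '[[255,31,-115,0,1.48],[255,31,-115,0,1.48],[255,31,-115,0,1.48],[255,31,-115,0,1.48],[255,31,-115,0,1.48],[255,31,-115,0,1.48],[255,31,-115,0,1.48],[255,31,-115,0,1.48],[255,31,-115,0,1.48],[255,31,-115,0,1.48],[255,31,-115,0,1.48],[255,31,-115,0,1.48]]'
python3 -m creep '[[255,0,0,0,0.12],[255,0,0,0,0.17],[255,0,0,0,0.17],[255,0,0,0,0.17]]'
python3 bar.py w14raw.png
python3 arc.py .09 104
```

```text
t: 37.58
tool_pos: [0.535, 0.1993, 0.3228]
tool_rot: [-2.021, -2.405, 0.001]
contact_force: [0.1, 0.1, -1.2]
opening: 0.0003
t: 37.92
tool_pos: [0.5351, 0.1993, 0.3229]
tool_rot: [-2.21, -2.233, 0.001]
contact_force: [-0.9, 0.6, 0.0]
opening: -0.0
[0.53505045 0.19931102 0.32292946]
[ 314    0  142   26 1414] [381.61315417  13.67397454] ((384.99945068359375, 13.428629875183105), (11.446229934692383, 142.12901306152344), 83.56526184082031)
[ 295   20  118   28 1949] [356.48999487  33.62237045] ((353.5621032714844, 34.24483108520508), (20.180051803588867, 118.00762939453125), 85.2363510131836)
[  0 242  32  58 306] [ 16.6372549  265.49346405] ((18.16705894470215, 268.9834289550781), (64.87290954589844, 10.840559005737305), 60.376251220703125)
[ 274  248   88   52 2060] [317.40631068 281.99514563] ((317.5, 273.5), (87.0, 51.0), -0.0)
{'rect': [292.2, 19.8, 123.7, 44.4], 'conf': 0.73}
upL [294.94985799  40.77168367]
upR [411.69808786  29.4291255 ]
dnL [309.07578989 155.98439942]
dnR [396.14653007 148.53091952]
104.0 (array([-84.7,  -9. , 233.1]), np.float64(0.144))
```

The lever is up and stays: the bar is on the predicted "up" pixels. Before pushing, I compare the nest area with the earlier side picture.

Run:
```python
from h import *
s=ctrl.get_image('side');cv2.imwrite('pics/s15raw.png',s[:,:,::-1]);a=cv2.imread('pics/s11raw.png')[:,:,::-1]
d=np.abs(s.astype(int)-a).mean(2)
for r in [(312,172,50,30),(290,170,85,65)]: q=d[r[1]:r[1]+r[3],r[0]:r[0]+r[2]];print(r,q.mean(),(q>40).sum())
A=[ (im[172:205,312:362].min(2)>150).sum() for im in(a,s)];print(A)
print([(d['rect'],d['conf']) for d in ctrl.boxes_of('side','module1_c')])
```

```text
(312, 172, 50, 30) 3.950888888888889 40
(290, 170, 85, 65) 3.115897435897436 123
[np.int64(497), np.int64(491)]
[([340.9, 176.8, 12.2, 25.0], 0.57), ([312.8, 233.6, 29.7, 25.1], 0.46), ([292.0, 172.6, 80.2, 61.6], 0.25)]
```

```bash
python3 -m creep '[[255,-40,-4,0,0.12],[255,-85,-9,0,0.144],[255,-85,-9,40,0.144],[255,-85,-9,80,0.144],[255,-85,-9,120,0.144],[255,-85,-9,160,0.144],[255,-85,-9,195,0.144],[255,-85,-9,220,0.144],[255,-85,-9,232,0.144],[255,-85,-9,232,0.144],[255,-85,-9,232,0.144]]'
python3 arc.py .09 110 140 170
```

```text
t: 39.03
tool_pos: [0.5273, 0.1143, 0.0919]
tool_rot: [2.366, 2.067, 0.0]
contact_force: [0.2, 0.1, 0.4]
opening: 0.0002
110.0 (array([ -5.8, -13.3,   1.9]), np.float64(-0.001))
140.0 (array([-53.2, -64.6,   1.9]), np.float64(-0.001))
170.0 (array([-119.9,  -85.4,    1.9]), np.float64(-0.001))
```

Same geometry as the first push, so I use the same rows, 2.5 mm further in tool y.

```bash
python3 -m creep '[[255,-5,-13,0,0],[255,-11,-23,0,0],[255,-18,-33,0,0],[255,-26,-42,0,0],[255,-34,-50.5,0,0],[255,-43,-58,0,0],[255,-53,-64.5,0,0],[255,-63,-70,0,0],[255,-74,-75,0,0],[255,-85,-79,0,0],[255,-96,-82,0,0],[255,-108,-84,0,0]]'
python3 -m creep '[[255,-11.5,-1,0,0],[255,-23,-0.5,0,0],[255,-35,0.5,0,0],[255,-46.5,2.5,0,0],[255,-58,5.5,0,0],[255,-69,9.5,0,0],[255,-80,14.5,0,0],[255,-80,14.5,0,0],[255,-80,14.5,0,0]]'
python3 -m creep '[[255,5,0,-30,0],[255,5,0,-70,0],[255,5,0,-110,0],[255,5,0,-150,0],[255,5,0,-190,0],[255,5,0,-220,0],[255,5,0,-220,0]]'
python3 -c "
from h import *
print(go([.655,-.17],.33,-.134),go([.655,-.12],.33,-.134))
print([ (np.array([.5595,-.0165])-(np.array(q)-[.5595,-.0165])).round(4) for q in([.4698,-.0463],[.4811,.0389])])"
```

```text
t: 40.03
tool_pos: [0.4335, 0.0184, 0.0965]
tool_rot: [2.36, 2.062, 0.015]
contact_force: [3.0, 3.4, 0.3]
opening: -0.0003
t: 40.78
tool_pos: [0.4334, -0.0633, 0.0923]
tool_rot: [2.367, 2.064, 0.001]
contact_force: [-0.2, 0.8, -0.9]
opening: 0.0003
t: 41.37
tool_pos: [0.4359, -0.058, 0.32]
tool_rot: [2.357, 2.06, 0.011]
contact_force: [0.7, 0.7, 0.9]
opening: -0.0001
(array([-81.7, 232.2,  -6.8]), np.float64(-0.0)) (array([-32.2, 225.5,  -7. ]), np.float64(-0.0))
[array([0.6492, 0.0133]), array([ 0.6379, -0.0719])]
```

```bash
python3 -m creep '[[0,-82,222,-10,0],[0,-82,222,-10,0],[0,-82,222,-10,0],[0,-82,222,-10,0],[0,-82,222,-10,0],[0,-82,222,-10,0],[0,-82,222,-10,0],[0,-82,222,-10,0],[0,-82,222,-10,0]]'
python3 - <<'E'
from h import *
import json
w=ctrl.get_image('wrist');print(pose())
json.dump({k:np.array(v).tolist() for k,v in ctrl.calibration('wrist').items()},open('c16.json','w'))
t=ctrl.get_image('top');cv2.imwrite('pics/t16raw.png',t[:,:,::-1]);s=ctrl.get_image('side')
o=np.zeros((590,800,3),np.uint8);o[:350]=cv2.resize(w[0:175,120:520],(800,350),interpolation=cv2.INTER_CUBIC)
o[355:555,:340]=cv2.resize(s[90:240,250:505],(340,200),interpolation=cv2.INTER_CUBIC)
o[355:588,345:800]=cv2.resize(t[100:310,220:630],(455,233),interpolation=cv2.INTER_AREA)
cv2.imwrite('pics/m16.png',o[:,:,::-1])
print(fitmods(z0=.05,guess=-.134))
E
```

```text
t: 42.12
tool_pos: [0.6419, -0.1681, 0.3204]
tool_rot: [-2.364, -2.066, 0.001]
contact_force: [-0.0, 0.1, 0.2]
opening: 0.0854
(array([ 0.64166844, -0.16798217,  0.32114557]), array([[ 1.33892742e-01,  9.90995608e-01, -6.61507022e-04],
       [ 9.90995803e-01, -1.33892556e-01,  3.18355074e-04],
       [ 2.26917615e-04, -6.98176117e-04, -9.99999731e-01]]))
[(0.71, array([ 0.6346, -0.0698, -0.1831]), 'iou', np.float64(0.942), [265, 51, 62, 43])]
```

View pics/m16.png

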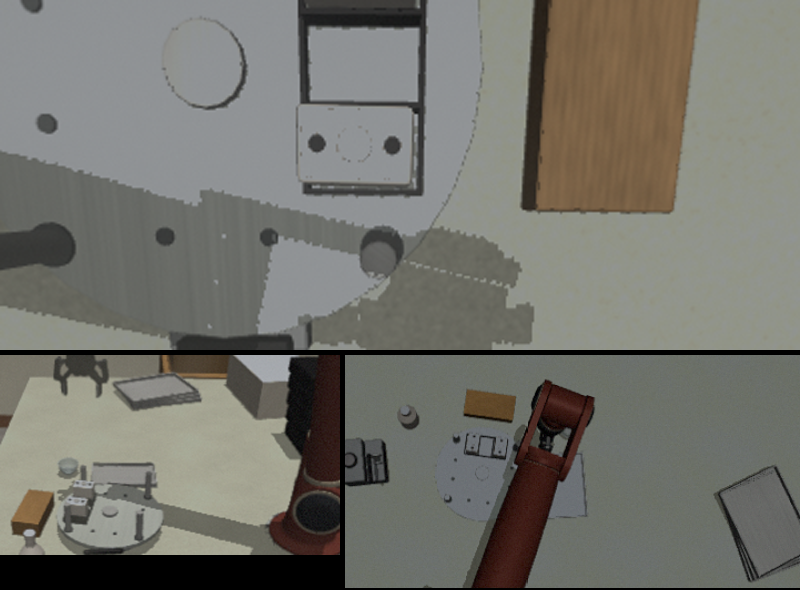

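The composite picture shows the nest on the far side, with both modules in their pockets (module B's top face at full pixels (268..326, 51..92)). Two tray-like things are in view. One is the single shallow tray beside the disc, measured at about 210 x 128 mm outside, which matches the description. The other is a stacked pile of plates far to the right, which is the look-alike. I grasp B now.

Run:
```python
from h import *
P=np.array([at('wrist',*q,.11) for q in[(268.5,51.5),(326.5,53),(326.5,92),(268.5,91.5)]]);print(P.round(4),P.mean(0))
for t in([.6379,-.0719],P.mean(0)[:2],[.637,-.071]): print(go(t,.084,-.14))
```

```text
[[ 0.6109 -0.0484  0.11  ]
 [ 0.6651 -0.057   0.11  ]
 [ 0.6606 -0.0919  0.11  ]
 [ 0.6047 -0.0838  0.11  ]] [ 0.63531062 -0.07025658  0.11      ]
(array([ 95. , -16.9, 238.1]), np.float64(0.006))
(array([ 96.3, -19.7, 238.1]), np.float64(0.006))
(array([ 95.8, -18. , 238.1]), np.float64(0.006))
```

```bash
python3 -m creep '[[0,40,-8,0,0.006],[0,80,-16,0,0.006],[0,96,-19,20,0.006],[0,96,-19,60,0.006],[0,96,-19,100,0.006],[0,96,-19,140,0.006],[0,96,-19,180,0.006],[0,96,-19,210,0.006],[0,96,-19,230,0.006],[0,96,-19,238,0.006],[0,96,-19,238,0.006]]' 80
python3 -m creep '[[90,0,0,0,0],[140,0,0,0,0],[180,0,0,0,0],[255,0,0,0,0],[255,0,0,0,0],[255,0,0,0,0],[255,0,0,0,0],[255,0,0,0,0]]' 80
python3 -m creep '[[255,0,0,-20,0],[255,0,0,-40,0],[255,0,0,-80,0],[255,0,0,-120,0],[255,0,0,-150,0],[255,0,0,-150,0],[255,0,0,-150,0]]'
python3 prof.py
python3 -c "
from h import *
print(go([.5724,-.2793],.06,.05),pose()[0])"
```

```text
t: 43.28
tool_pos: [0.6345, -0.0706, 0.081]
tool_rot: [-2.37, -2.057, 0.004]
contact_force: [-0.1, 0.0, 0.3]
opening: 0.0854
t: 43.95
tool_pos: [0.6385, -0.0716, 0.0868]
tool_rot: [2.369, 2.057, 0.005]
contact_force: [-0.3, 0.2, 7.1]
opening: 0.0542
t: 44.53
tool_pos: [0.6381, -0.0715, 0.2376]
tool_rot: [2.368, 2.056, 0.007]
contact_force: [0.3, -0.0, -1.2]
opening: 0.0541
288 [(192, -12), (193, -30), (194, -26), (195, -8), (200, 12), (242, 8), (243, 8), (244, 8), (323, 14), (324, 11)]
352 [(199, -13), (200, -20), (201, -13), (241, 7), (242, 7), (243, 8), (244, 8), (322, 8), (323, 19), (324, 13)]
(array([-215. ,  -34.8,  174.3]), np.float64(-0.191)) [ 0.63669264 -0.07122464  0.23436891]
```

```bash
python3 -m creep '[[255,-40,-6,0,-0.1],[255,-80,-12,0,-0.191],[255,-120,-18,0,-0.191],[255,-160,-24,0,-0.191],[255,-200,-30,0,-0.191],[255,-216,-34,10,-0.191],[255,-216,-34,50,-0.191],[255,-216,-34,90,-0.191],[255,-216,-34,130,-0.191],[255,-216,-34,160,-0.191],[255,-216,-34,182,-0.191],[255,-216,-34,182,-0.191]]'
python3 -m creep '[[255,0,0,4,0],[255,0,0,8,0],[255,0,0,11,0],[255,0,0,11,0],[255,0,0,11,0]]'
```

```text
t: 45.58
tool_pos: [0.5675, -0.2773, 0.0429]
tool_rot: [-2.156, -2.266, 0.004]
contact_force: [-0.7, 0.6, -2.8]
opening: 0.054
t: 46.0
tool_pos: [0.5729, -0.2805, 0.0413]
tool_rot: [2.164, 2.275, 0.0]
contact_force: [-0.8, -0.1, -1.9]
opening: 0.0545
```

```bash
python3 -m creep '[[255,0,0,1,0],[255,0,0,1,0],[150,0,0,1,0],[60,0,0,1,0],[0,0,0,1,0],[0,0,0,1,0],[0,0,0,1,0],[0,0,0,-30,0],[0,0,0,-70,0],[0,0,0,-110,0],[0,0,0,-150,0],[0,0,0,-150,0]]'
python3 -c "
from h import *
print(go([.645,-.095],.28,-.134),pose()[0])"
```

```text
t: 47.0
tool_pos: [0.5767, -0.2829, 0.2017]
tool_rot: [2.154, 2.264, 0.005]
contact_force: [0.7, -0.8, 0.8]
opening: 0.0855
(array([183.5,  78.7, -79. ]), np.float64(0.184)) [ 0.57672477 -0.28292583  0.20169725]
```

```bash
python3 -m creep '[[0,183,78,-60,0.184],[0,183,78,-79,0.184],[0,183,78,-79,0.184],[0,183,78,-79,0.184],[0,183,78,-79,0.184],[0,183,78,-79,0.184],[0,183,78,-79,0.184],[0,183,78,-79,0.184],[0,183,78,-79,0.184]]'
python3 - <<'E'
from h import *
w=ctrl.get_image('wrist');cv2.imwrite('pics/w17raw.png',w[:,:,::-1])
print(pose()[0],fitmods(z0=.05,guess=-.134))
for t in([.6492,.0133],[.6475,.0145]): print(go(t,.084,-.134))
print([px('wrist',[*q,.11]) for q in([.6492,.0133],)])
g=cv2.cvtColor(w,cv2.COLOR_RGB2GRAY)
E
```

```text
t: 47.75
tool_pos: [0.6403, -0.0947, 0.2677]
tool_rot: [-2.365, -2.065, 0.003]
contact_force: [1.2, -0.4, -0.3]
opening: 0.0856
[ 0.64024227 -0.09493821  0.26762212] [(0.96, array([ 0.5841, -0.2468, -0.1842]), 'iou', np.float64(0.721), [255, 291, 54, 57])]
(array([108.5,  -5.5, 184. ]), np.float64(-0.002))
(array([109.4,  -7.4, 184. ]), np.float64(-0.002))
[array([311.11295029,  51.05308207])]
```

Run:
```python
from h import *
g=cv2.imread('pics/w17raw.png',0)
n,l,st,ce=cv2.connectedComponentsWithStats((g[:130,230:400]<75).astype(np.uint8))
for i in range(1,n):
    if st[i][4]>15:
        u,v=ce[i]+[230,0];print(st[i],np.round([u,v],1),at('wrist',u,v,.11).round(4))
```

```text
[ 83   0  23  11 141] [325.    3.6] [0.6646 0.0453 0.11  ]
[  47   26   71  104 1350] [314.2  92.8] [ 0.6472 -0.0185  0.11  ]
[52 44 10 11 79] [286.5  48.9] [0.6299 0.0175 0.11  ]
[98 46  9 10 74] [331.8  50.4] [0.6657 0.0115 0.11  ]
[10 87  8 33 43] [244.6 103.3] [ 0.5886 -0.0189  0.11  ]
[168 108   2  22  31] [398.7 120.4] [ 0.7148 -0.0503  0.11  ]
```

The two holes in module A's top are found at (286,49) and (332,50), so its centre is (0.648, 0.0145) as predicted and it is still in its pocket.

```bash
python3 -m creep '[[0,40,-2,0,0],[0,80,-4,0,0],[0,109,-7,0,0],[0,109,-7,30,0],[0,109,-7,70,0],[0,109,-7,110,0],[0,109,-7,145,0],[0,109,-7,170,0],[0,109,-7,184,0],[0,109,-7,184,0],[0,109,-7,184,0]]' 80
python3 -m creep '[[90,0,0,0,0],[140,0,0,0,0],[180,0,0,0,0],[255,0,0,0,0],[255,0,0,0,0],[255,0,0,0,0],[255,0,0,0,0],[255,0,0,0,0]]' 80
python3 -m creep '[[255,0,0,-20,0],[255,0,0,-40,0],[255,0,0,-80,0],[255,0,0,-120,0],[255,0,0,-150,0],[255,0,0,-150,0],[255,0,0,-150,0]]'
python3 prof.py
python3 -c "
from h import *
print(go([.4716,-.2843],.2,.05),pose()[0])"
```

```text
t: 48.82
tool_pos: [0.6487, 0.0148, 0.0852]
tool_rot: [-2.366, -2.066, 0.001]
contact_force: [-0.3, 0.6, 1.0]
opening: 0.086
t: 49.48
tool_pos: [0.6507, 0.0152, 0.0887]
tool_rot: [2.362, 2.065, 0.005]
contact_force: [-0.5, -0.7, 5.8]
opening: 0.0542
t: 50.07
tool_pos: [0.6504, 0.0153, 0.2394]
tool_rot: [2.361, 2.065, 0.007]
contact_force: [0.1, 0.4, -2.7]
opening: 0.054
288 [(194, -36), (195, -37), (325, 20), (326, 15), (345, -34), (346, -34), (347, -12), (353, 21), (354, 38), (355, 22)]
352 [(202, -8), (203, -20), (204, -17), (205, -7), (246, 9), (247, 8), (248, 7), (249, 6), (325, 20), (326, 15)]
(array([-320.7, -135.8,   36. ]), np.float64(-0.184)) [0.64896751 0.01542689 0.2361902 ]
```

```bash
python3 -m creep '[[255,-321,-136,-10,-0.184],[255,-321,-136,-10,-0.184],[255,-321,-136,-10,-0.184],[255,-321,-136,-10,-0.184],[255,-321,-136,-10,-0.184],[255,-321,-136,-10,-0.184],[255,-321,-136,-10,-0.184],[255,-321,-136,-10,-0.184],[255,-321,-136,-10,-0.184],[255,-321,-136,-10,-0.184],[255,-321,-136,-10,-0.184]]'
python3 -c "
from h import *
print(go([.4716,-.2843],.043,.05),pose()[0])"
```

```text
t: 51.03
tool_pos: [0.4699, -0.2844, 0.2428]
tool_rot: [-2.165, -2.271, -0.0]
contact_force: [-0.1, 0.2, -0.7]
opening: 0.0544
(array([ -0.6,   2.3, 199.8]), np.float64(-0.002)) [ 0.46987047 -0.28443357  0.2428034 ]
```

```bash
python3 -m creep '[[255,0,2,40,0],[255,0,2,80,0],[255,0,2,120,0],[255,0,2,155,0],[255,0,2,180,0],[255,0,2,192,0],[255,0,2,197,0],[255,0,2,199,0],[255,0,2,199,0],[255,0,2,199,0]]'
python3 -m creep '[[255,0,0,1,0],[255,0,0,1,0],[150,0,0,1,0],[60,0,0,1,0],[0,0,0,1,0],[0,0,0,1,0],[0,0,0,1,0],[0,0,0,-30,0],[0,0,0,-70,0],[0,0,0,-110,0],[0,0,0,-150,0],[0,0,0,-190,0]]'
python3 -m creep '[[0,-40,-60,-20,0],[0,-40,-100,-20,0],[0,-40,-100,-20,0],[0,-40,-100,-20,0],[0,-40,-100,-20,0]]'
python3 - <<'E'
from h import *
s=ctrl.get_image('side');w=ctrl.get_image('wrist');t=ctrl.get_image('top')
o=np.zeros((600,800,3),np.uint8);o[:330,:528]=cv2.resize(w,(528,330),interpolation=cv2.INTER_AREA)
o[:330,530:800]=cv2.resize(s[240:345,265:351],(270,330),interpolation=cv2.INTER_CUBIC)
o[335:600,:400]=cv2.resize(s[160:260,260:410],(400,265),interpolation=cv2.INTER_CUBIC)
o[335:600,405:800]=cv2.resize(t[120:280,200:439],(395,265),interpolation=cv2.INTER_CUBIC)
cv2.imwrite('pics/m18.png',o[:,:,::-1])
E
```

```text
t: 51.87
tool_pos: [0.4746, -0.2853, 0.0485]
tool_rot: [2.162, 2.274, 0.001]
contact_force: [-0.1, 0.3, -2.1]
opening: 0.0543
t: 52.87
tool_pos: [0.4728, -0.2842, 0.2383]
tool_rot: [2.165, 2.276, 0.0]
contact_force: [0.8, 0.1, 0.3]
opening: 0.0853
t: 53.28
tool_pos: [0.3745, -0.33, 0.257]
tool_rot: [2.167, 2.272, 0.0]
contact_force: [-0.2, -0.1, 0.2]
opening: 0.0855
```

View pics/m18.png

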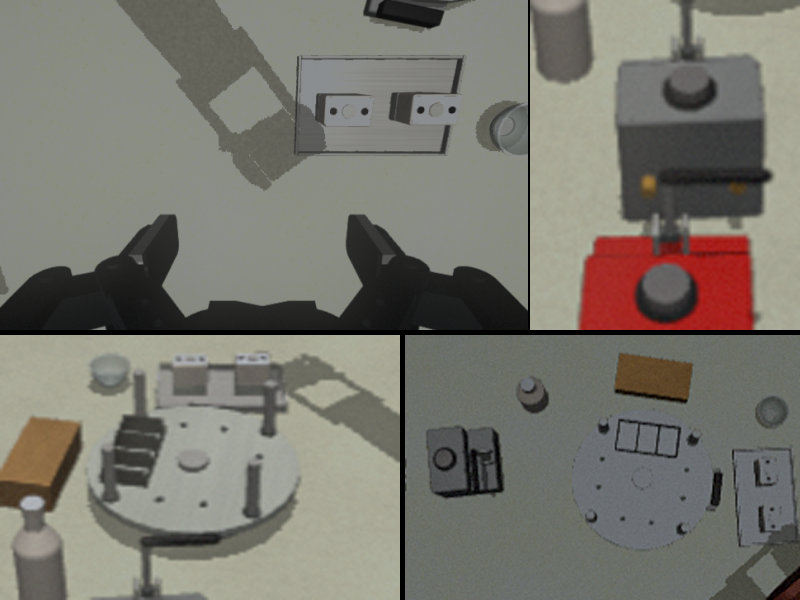

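The final picture shows both modules upright inside the tray, the nest empty on the far side, the lever up, and the bowl, bottle and carton where they were.

```bash
python3 -c "
from h import *
print(ctrl.finish_job(),ctrl.get_obs()['t'])"
```

```text
the job is handed in; nothing more can be done
the job is handed in; nothing more can be done
```

I carried out the whole job in the order asked and handed it in at about 54 s of the 210 s allowed. Two modules were on the bench; no picture showed a third.

- **Loading:** both modules went into the two outer pockets. My first try at inserting one caught on a side wall with about 21 N and tilted it in the grip. I set it on the bench, regrasped it, and it then went in with no contact force.
- **Test position:** I pushed the table one click by a post, and both modules stayed in their pockets.
- **Test:** I held the grey tester's button fully down (about 8 mm, 7 N) until the lever dropped. I lifted the lever by its bar, and it was still up in the wrist view after I let go.
- **Unloading:** I pushed the table on one more click and set both modules down in the single shallow tray beside the disc. The stacked trays far to the right did not match the description.

**Last checks:** the closing pictures show both modules upright inside the tray rim, the empty nest on the far side and the lever up. The bowl, bottle and carton look where they were, and the gripper was clear of everything. No final check failed. The second module was let go a few millimetres above the tray floor, but it stands upright. The networks sometimes missed a module, and I settled those cases from pixel measurements and the pictures.

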